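# Sterilise a sample bottle in the bench cabinet

### The arm

A 6-joint arm with a two-finger parallel gripper is mounted at the origin on the work surface. World frame = base frame: x ahead of the robot, y to its left, z up, the work surface at z = 0. Lengths are in m, angles in degrees, forces in N, time in s.
With the tool pointing down it reaches from about 0.4 to 0.825 m from the base axis. Payload 7 kg.
Tool frame: the origin (TCP) lies between the finger pads; the fingertips stand 19 mm ahead of it and the grasp point (between the pads) is the TCP; x points along the fingers, y is the direction in which the jaws open and shut, and the axes are right-handed (so a half turn about x gives the same grasp; the last joint's range is limited). The gripper opens to 88 mm and grips with 3 to 60 N. Pads are 19 mm wide; open, the fingers measure 130 mm over their backs; the gripper's body (78 mm by 193 mm) begins 47 mm behind the grasp point.
Start: joints at [82.454, 20.546, 0.682, 0, -70.136, -16.507], TCP at [0.275, 0.616, 0.209] pointing down, gripper open.
Joint ranges: [-176.03, 176.03], [-82.01, 121.73], [-58.28, 71.71], [-173.87, 95.51], [-174.79, -0.11], [-173.66, 173.66]. Speed limits (degrees/s): [136.94, 136.94, 172.46, 180, 180, 180].

### API

Orientations are given as [roll, pitch, yaw] about the fixed x, y, z axes, in that order (R = Rz(yaw) Ry(pitch) Rx(roll)).
In Python, from plant import r gives the robot as it stands.
- The arm moves only by the tool send_rows, never from a script. Its argument "plan" is a list of rows, each a list of 2 entries, a list of its own where there are three numbers: the shift along the tool's x, y, z scaled (see below), then the turn, a rotation vector about the tool's x, y, z scaled (see below). A call has exactly 5 rows; each row is the pose to reach, as a shift and turn from the pose measured when the call began, along the tool's axes at that moment; what a row does not reach only later rows make up. The controller multiplies each number of a shift by 0.15 m and each number of a turn by pi/4 rad. A row lasts 1/10 s, in which the tool goes at most 50 mm and 8.59 degrees, less where a joint would pass 70% of its speed; a pose out of reach is approached as far as the arm can. A call with a number of a shift or a turn outside -1 to 1 is refused whole. A call with a gripper value outside its range is refused whole. "jaw" is the opening, from -1 (shut) to 1 (fully open), so that 0 is half open, set as the call begins (left out, the last holds). The fingers move at their own pace and stop on an object; "force" is the grip in N (left out, the last holds). Time passes only in rows, so rows that repeat a pose let the fingers close, or fill a call up. It gives the time, the measured TCP pose, the force and the opening at its end, in the units of the state.
- r.get_state(): the state, without advancing time (a new reading comes with each control period).
- r.capture(name): name is "scene" or "top" or "wrist"; returns a dict with "color" (480x640x3 uint8, red, green, blue), "range_z" (480x640 float32, m along the optical axis (not along the pixel's ray), 0 where there is no reading), "mtx" (3x3 intrinsics, pixels), "pose" (4x4, takes a point from camera to world coordinates). Camera axes: x right, y down, z forward; pixel columns grow to the right and rows downward; lengths in m; the calibration is good to about 2 mm. A picture is of the moment at which its call begins.
- r.close_job(): hands the job in, once; it reports no verdict.
Trained networks look in a picture, given as the dict that the camera call returned (one of the last four; its "shot" number tells which), for a name from the list of things; names that differ only in an ending like _2 or _b are one class to them, and where a whole thing is asked for, a point or a joint stands for the part that bears it (a point fixed in the world has none). Each returns a list of dicts, best first, with "score" (0 to 1); they miss things now and then, are a little off and sometimes report something else, mostly with a low value. They report only what shows in the picture. A call takes as long as a camera call. They do not tell look-alikes from the thing itself.
- r.find_in(picture, target): "uv" ([column, row] in pixels, amid what is visible of it).
- r.trace(picture, target): "mask" (480x640 bool, what is visible of it) and "uv" ([column, row] in pixels, amid what is visible of it).
The state is a dict: "time_s": time; "joints": joint angles; "qd": joint speeds; "joint_torque": joint torques, N m; "tcp_pos": TCP position; "eef_rot": TCP orientation; "contact_force": force on the tool from outside, world axes, zero at the start; "moment": the same for the moment, N m; "gripper_width": finger opening in m.
Only numpy, scipy, OpenCV 4.12 (cv2) and the standard library are available. Lean on these libraries where they do the work, as an engineer would, in place of code of your own. Each camera call takes 0.05 s, during which the arm holds its last target. There are 200 camera calls.

### The job

Stand the small slim brown bottle upright in the rack on the inside of the steriliser cabinet's open door and let go, then push the door gently shut until its roller catch snaps and holds it. Leave it shut for three seconds with nothing touching it, then pull the door open through the catch and leave it wide open with the bottle still standing in its rack. Do not force the catch, and leave everything else on the bench where it stands.

Things in the scene. Friction and masses are not known exactly. Their poses are not given: they have to be found in the camera images.
- cabinet: steel bench steriliser cabinet with a clear top, bolted to the bench: 200 deep (its x), 260 wide (its y), 200 mm tall. Origin at the centre of its underside; its open front, with the door, looks along its -x. The floor reaches 10 mm in front of the door's hinge axis; walls and roof begin 5 mm behind it.
- door (a joint): opening angle of the cabinet's door in rad, growing as the free edge swings out along the cabinet's -x (clockwise from above, hinged at the +y side), up to 1.7; wide open is more than 1.0. Shut on the catch it reads -0.05 to 0.05, different each time. Hinge friction is light (0.08 N m); the door stays where it is left.
- hinge (a point): point on the door's upright hinge axis, 160 mm above the bench. It turns with the door: its -y axis runs along the door to the free edge, +x is square to the door on the inner side, -x on the outer side. The door is a flat 0.9 kg panel 16 mm thick, centred on the axis, reaching 221 mm from it, 14 to 182 mm above the bench.
- handle (a point): middle of the steel bar handle on the door's outer face, free from above: a level bar 10 mm thick and 70 mm long, parallel to the door, 160 mm above the bench, 160 mm from the hinge axis, its centre 60 mm outside the hinge plane (47 mm of free gap between bar and door), a post at each end. Axes as hinge.
- rack (a point): centre of the floor of the open-topped aluminium rack on the door's inner face: inside 54 by 54 mm, walls 35 mm high, 4 mm thick; floor 75 mm above the bench, 105 mm from the hinge axis, 39 mm inside the hinge plane. Axes as hinge. The door's top edge is 107 mm above this floor, the cabinet's roof 113 mm, so the bottle passes under it.
- catch: bracket of the roller catch in the cabinet, fixed; origin at bench height in the plane of the shut door, 195 mm from the hinge. It carries a white sprung roller and a rubber stop, set together in slots up to 9 mm farther in or out: different each time, neither seen nor measured, only felt. Roller and stop together must never bear more than 45 N from the door.
- striker (a point): 14 mm steel ball behind the door, 195 mm from the hinge, 34 mm inside the hinge plane. Closing, it meets the roller about 12 mm before the door's end position; some 7 to 10 N at the handle force it past. About 3 mm before the end the roller snaps down behind the ball and draws the door on to the stop. Pulling it back open takes about 3 to 6 N at the handle.
- stop (a point): middle setting of the tip of the rubber stop that the shut door's inner face rests on; the true tip is up to 9 mm farther in or out. The stop is stiff: its force climbs within 2 or 3 mm. A push of 12 to 15 N at the handle is enough to latch and seat the door; 30 N is still safe, 45 N is not.
- bottle_mid (a point): centre, half-way up, of the small slim brown glass bottle with a black cap, about 0.1 kg: body 38 mm across up to 66 mm, narrowing to a 26 mm cap at the top, 95 mm tall. z axis up along the bottle.
- jar: squat white jar with steel lid, 54 mm across, 55 mm tall; origin at the centre of its underside. To be left alone.
- shaker: plain aluminium can, 44 mm across, 75 mm tall; origin at the centre of its underside. To be left alone.
- bowl: glass mixing bowl, 160 mm across; origin at the centre of its underside. To be left alone.
- beaker: clear measuring cup, 80 mm across, 110 mm tall; origin at the centre of its underside. To be left alone.
- oil: big oil bottle, 100 mm across, 220 mm tall; origin at the centre of its underside. To be left alone.
- apple_a: apple, 74 mm across; origin at the centre of its underside. To be left alone.
- apple_b: apple, 74 mm across; origin at the centre of its underside. To be left alone.
Things that resemble listed ones, but are neither listed nor needed, are in the scene too. Leave any purple look-alike of the part that bears bottle_mid alone.

How it is judged:
By the outcome, as a careful person would: the job done as asked, in the order asked, and still so for the second after the job is handed in, with the robot touching nothing.
It also fails if it takes over 70 s, if anything falls off the work surface, if the arm or the gripper's body presses on something with over 40 N, if the wrist force passes 120 N, or if a joint passes its speed limit or range.

## Working session

There is one attempt and no reset: what is moved stays moved. The work goes in short steps, Python scripts to look and compute and a tool call to move; the robot and the scene stay as the last step left them, time stands still between calls to the robot, and variables do not carry over. Pictures are saved under pics/ and viewed, about 8 in all and at most 12, crops included, and the job is handed in when it is done.

Besides the shell and the picture viewer there is one more tool, called after "Call:" as name(argument=value, ...) on one line, values as JSON. send_rows: Moves the arm, as the interface text tells. Its arguments: {"type":"object","properties":{"plan":{"type":"array"},"jaw":{"type":"number"},"force":{"type":"number"}},"required":["plan"]}

```bash
mkdir -p pics; cat > h.py <<'E'
from plant import r
import numpy as np, cv2
from scipy.spatial.transform import Rotation as R
def w(p,uv,z=None):
    u,v=uv; z=p['range_z'][int(v),int(u)] if z is None else z
    c=np.linalg.inv(p['mtx'])@[u,v,1]*z
    return (p['pose']@[*c,1])[:3]
def cloud(p,m):
    v,u=np.nonzero(m&(p['range_z']>0)); z=p['range_z'][v,u]
    c=np.linalg.inv(p['mtx'])@(np.array([u,v,np.ones_like(u)])*z)
    return (p['pose'][:3,:3]@c).T+p['pose'][:3,3]
def save(p,n): cv2.imwrite('pics/'+n,p['color'][:,:,::-1])
def tool():
    s=r.get_state(); return np.array(s['tcp_pos']),R.from_euler('xyz',s['eef_rot'],degrees=True)
def rows(pos,Rt=None):
    "shift and turn numbers from current pose to target"
    p,T=tool(); a=T.inv().apply(np.array(pos)-p)/.15
    t=(T.inv()*Rt).as_rotvec()/(np.pi/4) if Rt is not None else np.zeros(3)
    return a.round(3),t.round(3)
E
python3 - <<'E'
from h import *
np.set_printoptions(precision=3,suppress=True)
s=r.get_state(); print({k:np.round(v,3) for k,v in s.items()})
for n in ('scene','top'):
    p=r.capture(n); save(p,n+'0.png'); print(n,p['pose'])
    for t in ('bottle_mid','door','handle','rack','hinge','striker','cabinet','catch','oil','beaker','jar','shaker','bowl'):
        for d in r.trace(p,t)[:3]:
            c=cloud(p,d['mask'])
            if len(c): print(t,round(d['score'],2),np.round(d['uv']),'med',np.median(c,0),'lo',np.percentile(c,3,axis=0),'hi',np.percentile(c,97,axis=0))
E
```

```text
{'time_s': np.float64(0.0), 'joints': array([ 82.455,  20.592,   0.634,  -0.017, -70.135, -16.507]), 'qd': array([-0.025, -0.008, -0.019, -0.089, -0.076, -0.016]), 'joint_torque': array([  0.   , -58.272,  29.305,   6.998,   0.007,  -0.   ]), 'tcp_pos': array([0.275, 0.616, 0.208]), 'eef_rot': array([  96.546,   89.905, -107.512]), 'contact_force': array([-0.097, -0.021, -0.075]), 'moment': array([ 0.001, -0.036, -0.071]), 'gripper_width': np.float64(0.088)}
scene [[ 0.999 -0.028  0.017  0.519]
 [-0.031 -0.65   0.759 -1.02 ]
 [-0.01  -0.759 -0.651  0.932]
 [ 0.     0.     0.     1.   ]]
bottle_mid 0.85 [275. 305.] med [ 0.419 -0.235  0.057] lo [ 0.401 -0.242  0.004] hi [ 0.435 -0.214  0.096]
bottle_mid 0.68 [291. 283.] med [ 0.452 -0.16   0.055] lo [ 0.435 -0.167  0.008] hi [ 0.468 -0.145  0.095]
door 0.7 [310. 194.] med [0.505 0.138 0.111] lo [0.414 0.09  0.023] hi [0.607 0.196 0.182]
handle 0.74 [310. 194.] med [0.504 0.138 0.111] lo [0.416 0.09  0.023] hi [0.606 0.196 0.182]
handle 0.65 [401. 302.] med [ 0.712 -0.304  0.13 ] lo [ 0.672 -0.322  0.012] hi [ 0.759 -0.262  0.219]
hand
[... 2276 characters left out ...]
inet 0.24 [388. 191.] med [ 0.697 -0.26   0.15 ] lo [ 0.669 -0.31   0.022] hi [ 0.741 -0.223  0.222]
oil 0.74 [384. 190.] med [ 0.698 -0.259  0.148] lo [ 0.669 -0.31   0.005] hi [ 0.755 -0.222  0.222]
beaker 0.9 [141. 236.] med [0.572 0.458 0.064] lo [0.531 0.41  0.001] hi [0.602 0.482 0.112]
beaker 0.52 [366. 296.] med [ 0.413 -0.215  0.072] lo [ 0.397 -0.231  0.002] hi [ 0.441 -0.202  0.1  ]
jar 0.71 [381. 250.] med [ 0.543 -0.262  0.054] lo [ 0.524 -0.284  0.017] hi [ 0.568 -0.241  0.06 ]
shaker 0.71 [407. 284.] med [ 0.449 -0.334  0.074] lo [ 0.433 -0.355  0.031] hi [ 0.469 -0.318  0.08 ]
bowl 0.83 [442. 221.] med [ 0.657 -0.451  0.026] lo [ 0.586 -0.509  0.002] hi [ 0.716 -0.374  0.066]
```

View pics/scene0.png

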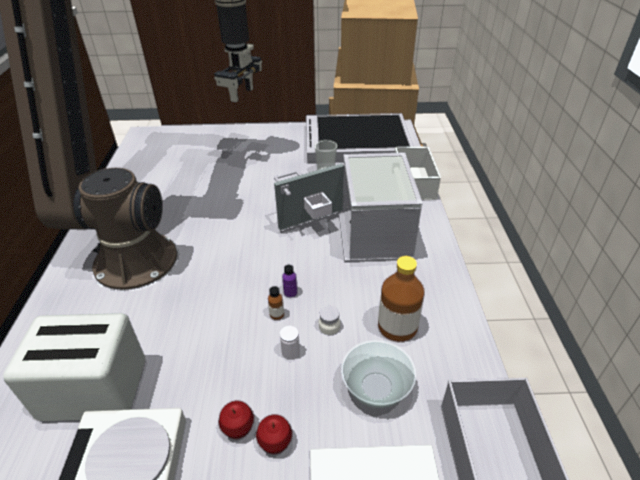

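View pics/top0.png

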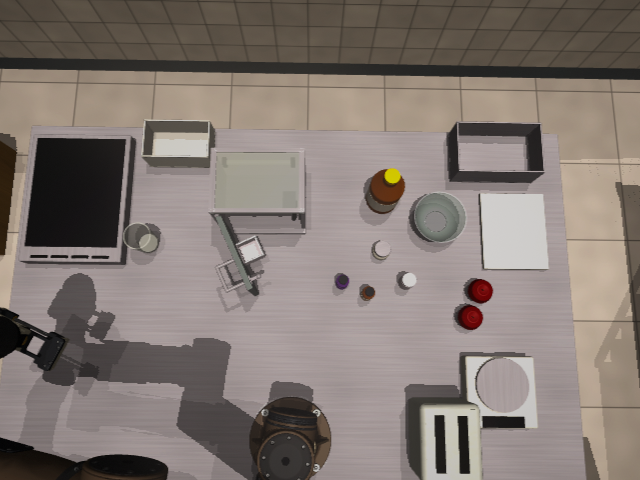

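Scene image: the candidates for the bottle are the brown one with a black cap at (275,305), the purple look-alike at (289,283), and the large brown oil bottle with a yellow cap at (401,300). By the description I choose (275,305). In the top view it is at (366,292). The door stands open with its rack at top (249,249) and its handle at (232,273).

```bash
cat > m.py <<'E'
from h import *
np.set_printoptions(precision=4,suppress=True)
def door(p,zoff=0):
    H,W=p['range_z'].shape
    c=cloud(p,np.ones((H,W),bool))
    k=(c[:,2]>.174)&(c[:,2]<.193)&(c[:,0]>.36)&(c[:,0]<.66)&(c[:,1]>.05)&(c[:,1]<.24)
    q=c[k][:,:2].astype(np.float32)
    return q,c
E
python3 - <<'E'
from m import *
for n in ('top','scene'):
    p=r.capture(n); c=cloud(p,np.ones((480,640),bool))
    k=(np.hypot(c[:,0]-.415,c[:,1]+.225)<.035)
    b=c[k]; t=b[b[:,2]>.088]; print(n,'cap',t.mean(0),t.min(0),t.max(0),len(t)); t=b[(b[:,2]>.02)&(b[:,2]<.064)]; print('body',t.min(0),t.max(0))
    d=[x for x in r.trace(p,'door')][0]
    q=cloud(p,d['mask']); t=q[(q[:,2]>.176)&(q[:,2]<.195)][:,:2].astype(np.float32)
    print('door top',len(t),cv2.minAreaRect(t),cv2.boxPoints(cv2.minAreaRect(t)).tolist())
    t=c[(c[:,2]>.194)&(c[:,2]<.212)&(c[:,0]>.5)&(c[:,0]<.85)&(abs(c[:,1]-.1)<.2)][:,:2].astype(np.float32)
    print('roof',len(t),cv2.minAreaRect(t),cv2.boxPoints(cv2.minAreaRect(t)).tolist())
    if n=='scene':
        cv2.imwrite('pics/crop.png',np.hstack([cv2.resize(p['color'][255:355,235:335],(400,400),interpolation=3),cv2.resize(p['color'][140:240,255:355],(400,400),interpolation=3)])[:,:,::-1])
pp,T=tool(); print(pp,T.as_matrix())
E
```

```text
top cap [ 0.4159 -0.2206  0.0946] [ 0.4048 -0.2322  0.0902] [ 0.4281 -0.2088  0.1009] 64
body [ 0.3969 -0.2386  0.022 ] [ 0.4314 -0.2012  0.0633]
door top 492 ((0.5112795829772949, 0.1577492356300354), (0.22532568871974945, 0.019008129835128784), 26.3305606842041) [[0.4060899615287781, 0.116295725107193], [0.4145210385322571, 0.09925970435142517], [0.6164692044258118, 0.1992027461528778], [0.6080381274223328, 0.21623876690864563]]
roof 6159 ((0.7078061699867249, 0.09791538119316101), (0.18835726380348206, 0.2608570158481598), 0.6789604425430298) [[0.6120886206626892, 0.22721873223781586], [0.615179717540741, -0.0336199626326561], [0.8035237193107605, -0.031387969851493835], [0.8004326224327087, 0.22945073246955872]]
scene cap [ 0.4178 -0.2244  0.0934] [ 0.4051 -0.237   0.0882] [ 0.43   -0.2082  0.0972] 84
body [ 0.3989 -0.244   0.0201] [ 0.4366 -0.2232  0.064 ]
door top 299 ((0.510757327079773, 0.15391802787780762), (0.22313080728054047, 0.023378705605864525), 24.717790603637695) [[0.40452584624290466, 0.11788541078567505], [0.4143016040325165, 0.0966486930847168], [0.6169887781143188, 0.18995064496994019], [0.607213020324707, 0.21118736267089844]]
roof 3568 ((0.7085220217704773, 0.09719108045101166), (0.1861167997121811, 0.26882725954055786), 0.7757742404937744) [[0.613652229309082, 0.23033243417739868], [0.617292046546936, -0.038470182567834854], [0.8033918142318726, -0.035950273275375366], [0.7997519969940186, 0.23285233974456787]]
[0.2751 0.6164 0.2094] [[-0.     -0.4076 -0.9132]
 [ 0.     -0.9132  0.4076]
 [-1.     -0.      0.    ]]
```

View pics/crop.png

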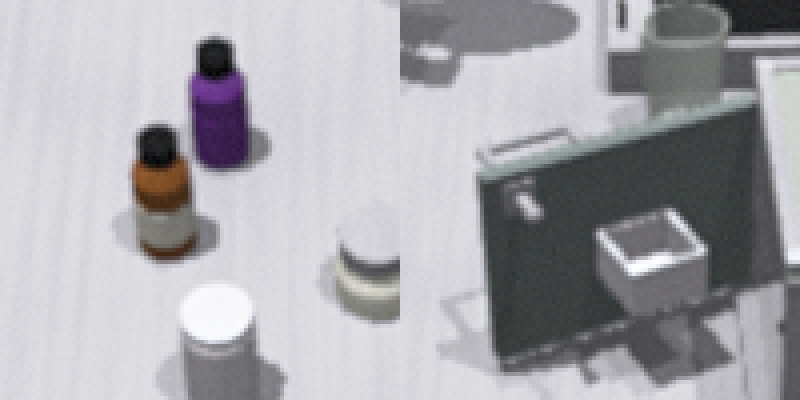

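The crop confirms the brown glass bottle with a black cap (about 26 mm wide and 20+ mm tall), with the purple one behind it. I will grip by the cap so the gripper body clears both the door top and the cabinet roof at the rack. Rising and going across now.

Call:
send_rows(plan=[[[-0.5,0,0],[0.2,0,0]],[[-1,0,-0.2],[0.4,0,0]],[[-1,0.3,-0.6],[0.6,0,0]],[[-1,0.67,-1],[0.8,0,0]],[[-1,0.67,-1],[0.9,0,0]]], jaw=0.2, force=15)

```text
time_s: 2.1
tcp_pos: [0.3586, 0.4874, 0.3543]
eef_rot: [-47.8, 89.9, 67.3]
contact_force: [0.7, -1.1, -0.2]
gripper_width: 0.0552
```

Call:
send_rows(plan=[[[0,0.1,-0.3],[0,0,0]],[[0,0.2,-0.6],[0,0,0]],[[0,0.3,-1],[0,0,0]],[[0,0.3,-1],[0,0,0]],[[0,0.3,-1],[0,0,0]]])

```text
time_s: 2.6
tcp_pos: [0.382, 0.3308, 0.3553]
eef_rot: [-51.8, 89.8, 63.3]
contact_force: [0.3, 0.3, 0.2]
gripper_width: 0.0524
```

Call:
send_rows(plan=[[[0,0.1,-0.3],[0,0,0]],[[0,0.2,-0.6],[0,0,0]],[[0,0.3,-1],[0,0,0]],[[0,0.3,-1],[0,0,0]],[[0,0.3,-1],[0,0,0]]])

```text
time_s: 3.1
tcp_pos: [0.4051, 0.1753, 0.3551]
eef_rot: [-54.0, 89.8, 61.0]
contact_force: [0.6, 0.9, -1.2]
gripper_width: 0.0527
```

```bash
python3 - <<'E'
from m import *
p=r.capture('wrist'); save(p,'w1.png'); np.savez('w1.npz',**{k:p[k] for k in ('color','range_z','mtx','pose')})
print(p['pose'],p['mtx'])
print(tool()[0],tool()[1].as_matrix())
E
```

```text
[[-0.9066 -0.403  -0.1249  0.4391]
 [-0.4219  0.8639  0.2751  0.1004]
 [-0.0029  0.3021 -0.9533  0.5296]
 [ 0.      0.      0.      1.    ]] [[413.3003   0.     320.8185]
 [  0.     413.3003 239.9371]
 [  0.       0.       1.    ]]
[0.4051 0.1763 0.3549] [[ 0.0016 -0.9066 -0.422 ]
 [ 0.0034 -0.422   0.9066]
 [-1.     -0.0029  0.0024]]
```

View pics/w1.png

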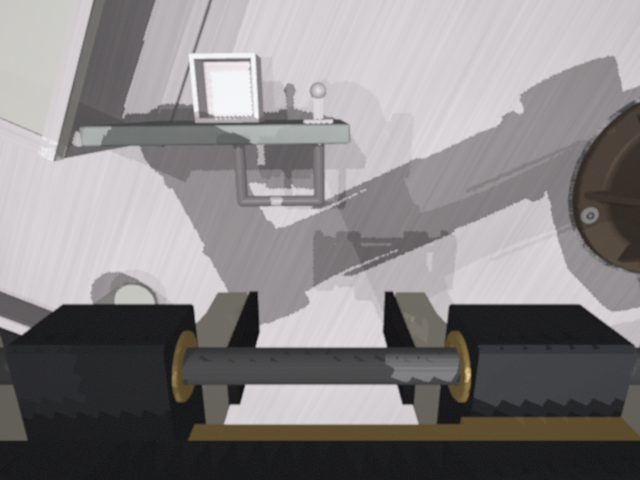

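Call:
send_rows(plan=[[[0,0.1,-0.3],[0,0,0]],[[0,0.2,-0.6],[0,0,0]],[[0,0.4,-1],[0,0,0]],[[0,0.4,-1],[0,0,0]],[[0,0.4,-1],[0,0,0]]])

```text
time_s: 3.65
tcp_pos: [0.4144, 0.0146, 0.3543]
eef_rot: [-46.7, 89.8, 68.2]
contact_force: [-0.3, 0.4, 0.5]
gripper_width: 0.0526
```

Call:
send_rows(plan=[[[0.2,0.1,-0.3],[0,0,0]],[[0.4,0.2,-0.6],[0,0,0]],[[0.6,0.4,-1],[0,0,0]],[[0.6,0.4,-1],[0,0,0]],[[0.6,0.4,-1],[0,0,0]]])

```text
time_s: 4.15
tcp_pos: [0.4227, -0.1475, 0.2607]
eef_rot: [28.9, 89.7, 143.6]
contact_force: [-0.2, 0.7, -0.1]
gripper_width: 0.0526
```

Wrist view: the rack opening is at (226,88), the striker ball at (318,90), the door top runs from (75,135) to (350,133), and the handle bar is at (282,201). All is clear.

```bash
python3 - <<'E'
from m import *
p=dict(np.load('w1.npz'))
c=cloud(p,np.ones((480,640),bool)); 
loc=(c[:,0]>.36)&(c[:,0]<.66)&(c[:,1]>.05)&(c[:,1]<.26)
c=c[loc]
for nm,a,b in (('doortop',.177,.190),('racktop',.103,.116),('handle',.158,.172)):
    q=c[(c[:,2]>a)&(c[:,2]<b)]; 
    t=q[:,:2].astype(np.float32); R_=cv2.minAreaRect(t); print(nm,len(t),np.median(q[:,2]),R_,cv2.boxPoints(R_).tolist())
for uv,z in (((190,54),.11),((260,54),.11),((264,122),.11),((196,122),.11),((318,90),None)): print(uv,w(p,uv))
p=r.capture('wrist'); save(p,'w2.png')
for d in r.trace(p,'bottle_mid')[:3]:
    q=cloud(p,d['mask']); t=q[q[:,2]>.088]; print(d['score'],d['uv'],p['color'][int(d['uv'][1]),int(d['uv'][0])],t.mean(0) if len(t) else 0,t.min(0),t.max(0)); (u,v),rad=cv2.minEnclosingCircle(t[:,:2].astype(np.float32)); print(u,v,rad)
print(tool()[0],tool()[1].as_matrix())
E
```

```text
doortop 5970 0.18107155104296385 ((0.5138115882873535, 0.1633705198764801), (0.12587711215019226, 0.20913033187389374), 89.26719665527344) [[0.40845000743865967, 0.10177444666624069], [0.6175632476806641, 0.0990997776389122], [0.6191731691360474, 0.22496658563613892], [0.41005992889404297, 0.2276412546634674]]
racktop 1405 0.1089780312527231 ((0.5677784085273743, 0.14870375394821167), (0.21953262388706207, 0.07458707690238953), 33.02907943725586) [[0.45542359352111816, 0.12014070898294449], [0.49607837200164795, 0.05760733783245087], [0.6801332235336304, 0.17726680636405945], [0.6394784450531006, 0.23980017006397247]]
handle 2773 0.16334765379790828 ((0.5049951076507568, 0.18310722708702087), (0.23792892694473267, 0.10380513221025467), 35.12074661254883) [[0.37782952189445496, 0.15712004899978638], [0.43754875659942627, 0.0722135379910469], [0.6321606636047363, 0.20909440517425537], [0.5724414587020874, 0.29400092363357544]]
(190, 54) [0.5719 0.1081 0.1086]
(260, 54) [ 0.5315  0.0753 -0.0009]
(264, 122) [0.4824 0.133  0.1371]
(196, 122) [0.5448 0.1628 0.1135]
(318, 90) [0.4485 0.0882 0.1651]Traceback (most recent call last):
  File "<stdin>", line 12, in <module>
    return umr_minimum(a, axis, None, out, keepdims, initial, where)
ValueError: zero-size array to reduction operation minimum which has no identity
```

```bash
python3 - <<'E'
from m import *
p=dict(np.load('w1.npz')); M=np.zeros((480,640),bool); M[112:150,60:360]=1
c=cloud(p,M); q=c[(c[:,2]>.177)&(c[:,2]<.190)][:,:2].astype(np.float32)
print('door',len(q),cv2.minAreaRect(q),cv2.fitLine(q,cv2.DIST_HUBER,0,.01,.01).ravel(),cv2.boxPoints(cv2.minAreaRect(q)).tolist())
M[:]=0;M[45:128,180:270]=1
c=cloud(p,M); q=c[(c[:,2]>.100)&(c[:,2]<.114)][:,:2].astype(np.float32); print('rack',len(q),cv2.minAreaRect(q),cv2.boxPoints(cv2.minAreaRect(q)).tolist())
M[:]=0;M[192:208,240:325]=1
c=cloud(p,M); q=c[(c[:,2]>.155)&(c[:,2]<.175)][:,:2].astype(np.float32); print('bar',len(q),cv2.minAreaRect(q))
p=r.capture('wrist'); save(p,'w2.png')
for d in r.trace(p,'bottle_mid')[:3]:
    q=cloud(p,d['mask']); t=q[q[:,2]>.085]; print(d['score'],d['uv'],np.median(q,0),q.max(0),len(t))
    if len(t)>5: print(t.mean(0),cv2.minEnclosingCircle(t[:,:2].astype(np.float32)))
print(tool()[0],tool()[1].as_matrix())
E
```

```text
door 5674 ((0.5185602903366089, 0.1533675640821457), (0.23298652470111847, 0.029367439448833466), 26.33795928955078) [0.9015 0.4328 0.5154 0.1576] [[0.40764522552490234, 0.11484301835298538], [0.42067456245422363, 0.08852414041757584], [0.6294753551483154, 0.1918921172618866], [0.6164460182189941, 0.21821099519729614]]
rack 1426 ((0.5345509648323059, 0.12355030328035355), (0.08744306117296219, 0.06207844987511635), 25.57682991027832) [[0.48171356320381165, 0.13267239928245544], [0.5085141062736511, 0.07667719572782516], [0.5873883962631226, 0.11442820727825165], [0.5605878233909607, 0.17042341828346252]]
bar 972 ((0.43938592076301575, 0.1856563240289688), (0.07616034150123596, 0.01285648439079523), 24.950952529907227)
0.97 [363.3, 128.5] [ 0.4219 -0.2227  0.0922] [ 0.4376 -0.2006  0.0962] 827
[ 0.4186 -0.2226  0.094 ] ((0.4182090759277344, -0.22247163951396942), 0.013043275102972984)
0.65 [292.8, 185.3] [ 0.4521 -0.1543  0.0743] [ 0.4697 -0.1341  0.0963] 736
[ 0.4517 -0.1479  0.0938] ((0.45146846771240234, -0.14710193872451782), 0.013010681606829166)
[ 0.4243 -0.1451  0.2641] [[ 0.0018 -0.9066 -0.422 ]
 [ 0.0033 -0.422   0.9066]
 [-1.     -0.003   0.0022]]
```

View pics/w2.png

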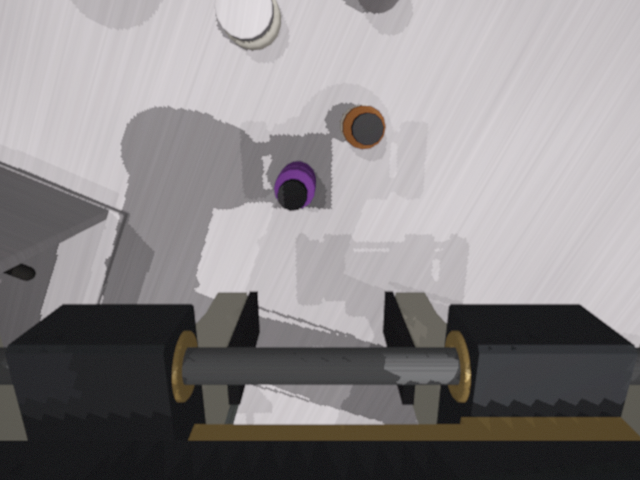

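The brown bottle's cap is at (363,128) in the wrist view and the purple one at (293,187); cap centre in world is (0.418,-0.2225). Moving over it.

Call:
send_rows(plan=[[[0.1,0.15,-0.2],[0,0,0]],[[0.3,0.255,-0.45],[0,0,0]],[[0.5,0.255,-0.45],[0,0,0]],[[0.5,0.255,-0.45],[0,0,0]],[[0.5,0.255,-0.45],[0,0,0]]])

```text
time_s: 4.85
tcp_pos: [0.419, -0.2214, 0.1898]
eef_rot: [-58.9, 89.8, 56.2]
contact_force: [0.1, 0.2, 0.4]
gripper_width: 0.0527
```

```bash
python3 -c "
from m import *
print(tool()[0],rows([.4182,-.2225,.088]))"
```

```text
[ 0.419  -0.2214  0.1898] (array([ 0.679,  0.01 , -0.006]), array([0., 0., 0.]))
```

Call:
send_rows(plan=[[[0.25,0.01,-0.006],[0,0,0]],[[0.5,0.01,-0.006],[0,0,0]],[[0.68,0.01,-0.006],[0,0,0]],[[0.68,0.01,-0.006],[0,0,0]],[[0.68,0.01,-0.006],[0,0,0]]])

```text
time_s: 5.35
tcp_pos: [0.4202, -0.2221, 0.0899]
eef_rot: [-89.8, 89.7, 25.4]
contact_force: [0.3, 0.5, 0.1]
gripper_width: 0.0524
```

Call:
send_rows(plan=[[[0,0,0],[0,0,0]],[[0,0,0],[0,0,0]],[[0,0,0],[0,0,0]],[[0,0,0],[0,0,0]],[[0,0,0],[0,0,0]]], jaw=-1, force=12)

```text
time_s: 5.85
tcp_pos: [0.4202, -0.2221, 0.0901]
eef_rot: [-92.3, 89.7, 22.9]
contact_force: [-0.4, -0.8, -1.1]
gripper_width: 0.0184
```

```bash
python3 - <<'E'
from m import *
p=r.capture('scene'); cv2.imwrite('pics/g1.png',cv2.resize(p['color'][230:350,210:350],(700,600),interpolation=cv2.INTER_CUBIC)[:,:,::-1])
s=r.get_state(); print(s['gripper_width'],s['contact_force'],s['tcp_pos'])
E
```

```text
0.014149516190675084 [-0.052  -0.6351 -0.3261] [ 0.4201 -0.2221  0.09  ]
```

View pics/g1.png

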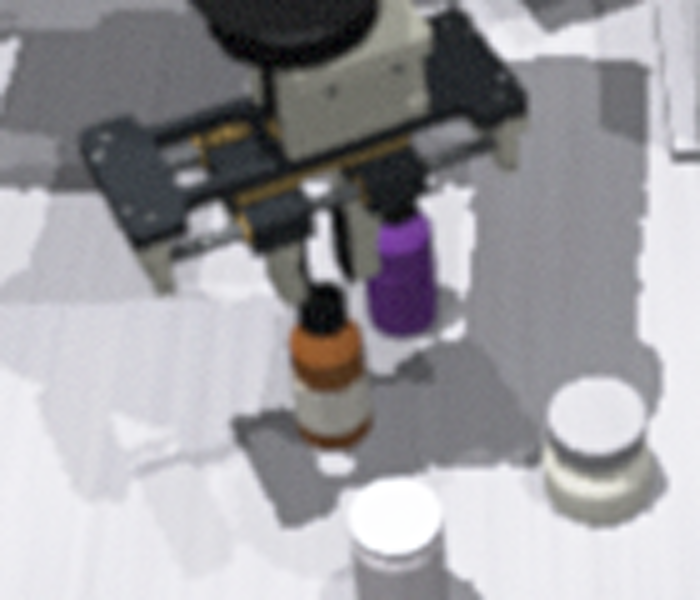

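```bash
python3 - <<'E'
from m import *
for n in('scene','top'):
    p=r.capture(n)
    for d in r.trace(p,'bottle_mid')[:3]:
        q=cloud(p,d['mask']); t=q[q[:,2]>.085]; print(n,round(d['score'],2),d['uv'],'cap',t.mean(0),'med',np.median(q,0),q.min(0),q.max(0))
    c=cloud(p,np.ones((480,640),bool)); k=(abs(c[:,0]-.42)<.06)&(abs(c[:,1]+.2)<.06)&(c[:,2]>.066)&(c[:,2]<.13)
    for lo in np.arange(.066,.13,.008):
        t=c[k&(c[:,2]>lo)&(c[:,2]<lo+.008)]; 
        if len(t): print(n,round(lo,3),len(t),t.mean(0),t.min(0)[:2],t.max(0)[:2])
s=r.get_state(); print(s['gripper_width'],s['tcp_pos'],s['joints'])
E
```

```text
scene 0.78 [279.9, 308.0] cap [ 0.4199 -0.2271  0.0928] med [ 0.4195 -0.2356  0.0562] [ 0.3933 -0.2445 -0.001 ] [ 0.4365 -0.1935  0.0965]
scene 0.66 [289.1, 287.0] cap [ 0.4524 -0.1657  0.0906] med [ 0.4538 -0.1614  0.0438] [ 0.4322 -0.2247 -0.0023] [ 0.47   -0.1092  0.1116]
scene 0.066 106 [ 0.4337 -0.2021  0.0699] [ 0.4006 -0.2409] [ 0.469  -0.1405]
scene 0.074 49 [ 0.4313 -0.2014  0.0774] [ 0.4068 -0.2382] [ 0.4641 -0.1466]
scene 0.082 40 [ 0.4351 -0.1954  0.0858] [ 0.4047 -0.2355] [ 0.4624 -0.1505]
scene 0.09 65 [ 0.4205 -0.2229  0.0937] [ 0.4054 -0.2377] [ 0.4549 -0.1588]
scene 0.098 1 [ 0.4142 -0.234   0.1051] [ 0.4142 -0.234 ] [ 0.4142 -0.234 ]
scene 0.106 24 [ 0.4231 -0.2277  0.1107] [ 0.3949 -0.242 ] [ 0.4431 -0.2116]
scene 0.114 40 [ 0.4202 -0.2309  0.1179] [ 0.3957 -0.2426] [ 0.4436 -0.2132]
scene 0.122 42 [ 0.4231 -0.2298  0.1257] [ 0.3962 -0.2428] [ 0.4441 -0.2168]
top 0.62 [244.7, 255.9] cap [0.4998 0.1481 0.1574] med [0.5166 0.1386 0.152 ] [ 0.4073  0.0864 -0.0054] [0.6121 0.2272 0.1914]
top 0.066 3 [ 0.4158 -0.2028  0.07  ] [ 0.4129 -0.2031] [ 0.4185 -0.2026]
top 0.074 1 [ 0.4125 -0.2052  0.0742] [ 0.4125 -0.2052] [ 0.4125 -0.2052]
0.0014734870725752666 [ 0.4201 -0.2221  0.0898] [ -4.174    8.4176 -33.3014  -0.1661 -48.0802  29.4819]
```

```bash
python3 - <<'E'
from m import *
p=dict(np.load('w1.npz'))
for uv in ((225,298),(235,300),(252,300),(254,330),(410,300),(392,300),(392,320),(390,345),(240,320),(180,320),(320,365)):
    x=w(p,uv); T=R.from_matrix([[.0016,-.9066,-.422],[.0034,-.422,.9066],[-1,-.0029,.0024]]); print(uv,p['color'][uv[1],uv[0]],x,'tool',T.inv().apply(x-[.4051,.1763,.3549]))
E
```

```text
(225, 298) [110 106  99] [0.4437 0.1805 0.382 ] tool [-0.027  -0.0369 -0.0124]
(235, 300) [110 107  98] [0.4398 0.1788 0.3836] tool [-0.0287 -0.0326 -0.0123]
(252, 300) [21 22 23] [0.4338 0.1769 0.3819] tool [-0.027  -0.0263 -0.0115]
(254, 330) [21 20 23] [0.4282 0.1874 0.3843] tool [-0.0293 -0.0258  0.0004]
(410, 300) [109 106  99] [0.3784 0.1499 0.384 ] tool [-0.0292  0.0353 -0.0126]
(392, 300) [22 21 23] [0.3834 0.1541 0.3805] tool [-0.0258  0.0289 -0.0109]
(392, 320) [25 24 23] [0.3847 0.1563 0.3941] tool [-0.0393  0.0268 -0.0094]
(390, 345) [22 21 25] [0.3797 0.1667 0.3923] tool [-0.0375  0.0269  0.0021]
(240, 320) [19 19 23] [0.4353 0.178  0.3973] tool [-0.0423 -0.0282 -0.0111]
(180, 320) [28 27 30] [0.4484 0.1521 0.4507] tool [-0.0958 -0.0293 -0.04  ]
(320, 365) [74 73 74] [0.4177 0.1472 0.4545] tool [-0.0997  0.0006 -0.0315]
```

```bash
python3 - <<'E'
from m import *
p=r.capture('scene')
m=np.ones((480,640),bool); c=cloud(p,m)
tp,T=tool(); 
k=(np.linalg.norm(c-tp,axis=1)<.17)&(c[:,2]>.1); q=T.inv().apply(c[k]-tp)
for lo in np.arange(-.11,.11,.01):
    t=q[(q[:,1]>lo)&(q[:,1]<lo+.01)]
    if len(t): i=np.argsort(t[:,0])[-4:]; print(round(lo,3),len(t),'max tool x',t[i][:,0],'z',t[i][:,2])
p=r.capture('wrist'); save(p,'w3.png'); c=cloud(p,m)
k=(np.linalg.norm(c-tp,axis=1)<.17)&(c[:,2]>.1); q=T.inv().apply(c[k]-tp); print('wrist')
for lo in np.arange(-.11,.11,.01):
    t=q[(q[:,1]>lo)&(q[:,1]<lo+.01)]
    if len(t): i=np.argsort(t[:,0])[-4:]; print(round(lo,3),len(t),'max tool x',t[i][:,0],'z',t[i][:,2])
E
```

```text
-0.1 57 max tool x [-0.1136 -0.1114 -0.1092 -0.1057] z [-0.038  -0.0369 -0.0377 -0.0374]
-0.09 150 max tool x [-0.0855 -0.0846 -0.084  -0.0836] z [-0.0295 -0.0391 -0.0374 -0.0348]
-0.08 126 max tool x [-0.086  -0.0852 -0.0845 -0.0841] z [-0.01   -0.0251 -0.0316 -0.0039]
-0.07 85 max tool x [-0.0967 -0.0965 -0.0965 -0.0956] z [-0.0308 -0.0328 -0.0285 -0.0318]
-0.06 45 max tool x [-0.0967 -0.0956 -0.0954 -0.0934] z [-0.0327 -0.0296 -0.0304 -0.0304]
-0.05 80 max tool x [-0.0971 -0.0959 -0.0951 -0.0948] z [-0.0307 -0.0306 -0.0319 -0.0315]
-0.04 98 max tool x [-0.0933 -0.0905 -0.0898 -0.0878] z [-0.0388 -0.0391 -0.0365 -0.0376]
-0.03 116 max tool x [-0.0901 -0.0891 -0.0874 -0.0871] z [-0.0396 -0.0367 -0.038  -0.0375]
-0.02 145 max tool x [-0.0251 -0.0239 -0.0218 -0.0205] z [-0.0108 -0.0108 -0.01   -0.0108]
-0.01 191 max tool x [-0.0219 -0.0216 -0.0202 -0.0147] z [-0.0109 -0.0092 -0.009  -0.007 ]
-0.0 140 max tool x [-0.0228 -0.0211 -0.0191 -0.0191] z [-0.0092 -0.0096 -0.0089 -0.0096]
0.01 258 max tool x [-0.0226 -0.0222 -0.0216 -0.0214] z [-0.0117 -0.0008 -0.0116 -0.0084]
0.02 162 max too
[... 1648 characters left out ...]
.021  -0.0207 -0.0206 -0.0205] z [-0.0114 -0.0112 -0.0112 -0.0111]
0.02 9176 max tool x [-0.0873 -0.0872 -0.0871 -0.0871] z [-0.0384 -0.0387 -0.0386 -0.0386]
0.03 5762 max tool x [-0.0874 -0.087  -0.0869 -0.0869] z [-0.0388 -0.0386 -0.0385 -0.0385]
0.04 4098 max tool x [-0.0944 -0.0942 -0.0942 -0.094 ] z [-0.0317 -0.0316 -0.0313 -0.0312]
0.05 2649 max tool x [-0.0944 -0.0943 -0.0939 -0.0935] z [-0.0317 -0.0317 -0.0314 -0.0312]
0.06 1395 max tool x [-0.0945 -0.0943 -0.0942 -0.0942] z [-0.0318 -0.0317 -0.0316 -0.0316]
0.07 66 max tool x [-0.0842 -0.0842 -0.0839 -0.0839] z [-0.0071 -0.0099 -0.0103  0.0033]
0.08 962 max tool x [-0.0821 -0.0821 -0.0821 -0.082 ] z [ 0.0016 -0.005  -0.0101 -0.011 ]
```

View pics/w3.png

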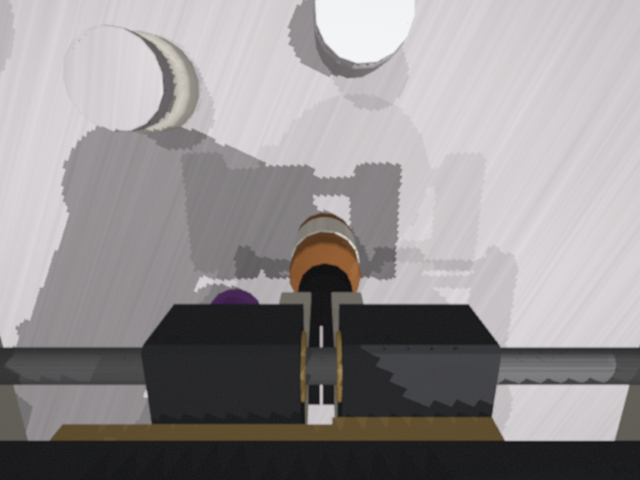

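The real fingertips and body sit 35.5 mm short of where the reported TCP implies: tips measure at tool x = -16.5 mm and the body at -82.5 mm. That is consistent with a constant tool-length bias. I'll use true grasp height = reported z + 0.0355. I'll open, then go lower.

Call:
send_rows(plan=[[[0,0.01,0],[0,0,0]],[[0,0.01,0],[0,0,0]],[[0,0.01,0],[0,0,0]],[[0,0.01,0],[0,0,0]],[[0,0.01,0],[0,0,0]]], jaw=0.2)

```text
time_s: 6.7
tcp_pos: [0.4188, -0.2227, 0.0898]
eef_rot: [-88.6, 89.8, 26.6]
contact_force: [-0.5, 0.4, -0.1]
gripper_width: 0.0345
```

Call:
send_rows(plan=[[[0,0.005,0],[0,0,0]],[[0.1,0.005,0],[0,0,0]],[[0.2,0.005,0],[0,0,0]],[[0.26,0.005,0],[0,0,0]],[[0.26,0.005,0],[0,0,0]]])

```text
time_s: 7.2
tcp_pos: [0.4173, -0.2229, 0.0497]
eef_rot: [-55.3, 89.9, 59.9]
contact_force: [-0.0, -0.1, -0.6]
gripper_width: 0.0524
```

Call:
send_rows(plan=[[[0,0,0],[0,0,0]],[[0,0,0],[0,0,0]],[[0,0,0],[0,0,0]],[[0,0,0],[0,0,0]],[[0,0,0],[0,0,0]]], jaw=-1, force=12)

```text
time_s: 7.7
tcp_pos: [0.4177, -0.2229, 0.0501]
eef_rot: [-72.7, 89.8, 42.5]
contact_force: [1.0, -0.3, 0.9]
gripper_width: 0.0337
```

Call:
send_rows(plan=[[[0,0,0],[0,0,0]],[[0,0,0],[0,0,0]],[[0,0,0],[0,0,0]],[[0,0,0],[0,0,0]],[[0,0,0],[0,0,0]]])

```text
time_s: 8.2
tcp_pos: [0.4177, -0.2229, 0.0501]
eef_rot: [-72.9, 89.8, 42.3]
contact_force: [0.8, 0.3, 0.8]
gripper_width: 0.0337
```

Stopped at 33.7 mm, so the tips are on the sloping shoulder. I'll open and regrip 8 mm higher, on the cap alone.

Call:
send_rows(plan=[[[0,0,0],[0,0,0]],[[0,0,0],[0,0,0]],[[-0.03,0,0],[0,0,0]],[[-0.05,0,0],[0,0,0]],[[-0.05,0,0],[0,0,0]]], jaw=0)

```text
time_s: 8.7
tcp_pos: [0.4181, -0.223, 0.0582]
eef_rot: [-86.1, 89.8, 29.1]
contact_force: [0.6, 0.6, 1.0]
gripper_width: 0.0438
```

Call:
send_rows(plan=[[[0,0,0],[0,0,0]],[[0,0,0],[0,0,0]],[[0,0,0],[0,0,0]],[[0,0,0],[0,0,0]],[[0,0,0],[0,0,0]]], jaw=-1, force=20)

```text
time_s: 9.2
tcp_pos: [0.4181, -0.223, 0.0582]
eef_rot: [-85.0, 89.8, 30.2]
contact_force: [0.0, -0.3, 0.4]
gripper_width: 0.0252
```

Call:
send_rows(plan=[[[-0.2,0,0],[0,0,0]],[[-0.5,0,0],[0,0,0]],[[-0.8,0,0],[0,0,0]],[[-0.9,-0.1,0.1],[0,0,0]],[[-0.9,-0.3,0.35],[0,0,0]]])

```text
time_s: 9.7
tcp_pos: [0.4375, -0.1576, 0.1962]
eef_rot: [-105.9, 89.5, 9.1]
contact_force: [0.9, 0.3, -2.9]
gripper_width: 0.0251
```

Call:
send_rows(plan=[[[0,-0.2,0.2],[0,0,0]],[[0,-0.4,0.4],[0,0,0]],[[0,-0.6,0.6],[0,0,0]],[[0,-0.8,0.8],[0,0,0]],[[0,-0.9,0.9],[0,0,0]]])

```text
time_s: 10.2
tcp_pos: [0.5034, 0.0246, 0.1966]
eef_rot: [-104.0, 89.5, 11.1]
contact_force: [-0.7, -0.7, -0.6]
gripper_width: 0.0255
```

```bash
python3 - <<'E'
from m import *
a=np.arctan2(.4328,.9015)
Rt=R.from_matrix(np.array([[0,0,-1],[-np.cos(a),-np.sin(a),0],[-np.sin(a),np.cos(a),0]]).T)
print(tool()[0],rows([.5315,.1221,.193],Rt),r.get_state()['gripper_width'])
E
```

```text
[0.5034 0.0246 0.1966] (array([ 0.027, -0.445,  0.509]), array([-0.012, -0.003,  0.01 ])) 0.025457459497171334
```

Call:
send_rows(plan=[[[0,-0.2,0.22],[0,0,0]],[[0,-0.35,0.4],[0,0,0.01]],[[0,-0.445,0.51],[-0.01,0,0.01]],[[0,-0.445,0.51],[-0.01,0,0.01]],[[0,-0.445,0.51],[-0.01,0,0.01]]])

```text
time_s: 10.7
tcp_pos: [0.5309, 0.1222, 0.1964]
eef_rot: [147.6, 89.9, -96.8]
contact_force: [-0.5, -0.3, -0.9]
gripper_width: 0.0252
```

```bash
python3 - <<'E'
from m import *
a=np.arctan2(.4328,.9015)
Rt=R.from_matrix(np.array([[0,0,-1],[-np.cos(a),-np.sin(a),0],[-np.sin(a),np.cos(a),0]]).T)
print(tool()[0],rows([.5315,.1221,.1360],Rt),r.get_state()['gripper_width'])
p=r.capture('scene'); cv2.imwrite('pics/s2.png',cv2.resize(p['color'][130:250,250:390],(700,600),interpolation=cv2.INTER_CUBIC)[:,:,::-1])
c=cloud(p,np.ones((480,640),bool)); rgb=p['color']
for d in r.trace(p,'bottle_mid')[:2]:
    q=cloud(p,d['mask']); print(d['score'],d['uv'],np.median(q,0),np.percentile(q,3,axis=0),np.percentile(q,97,axis=0))
E
```

```text
[0.5309 0.1222 0.1964] (array([ 0.403, -0.004, -0.001]), array([-0.001, -0.003, -0.002])) 0.025193227685588872
0.67 [289.0, 283.0] [ 0.452  -0.1592  0.0555] [ 0.4342 -0.1662  0.004 ] [ 0.4687 -0.1411  0.0954]
0.59 [316.9, 183.0] [0.5306 0.1087 0.186 ] [0.5115 0.1017 0.1425] [0.5482 0.1244 0.2327]
```

View pics/s2.png

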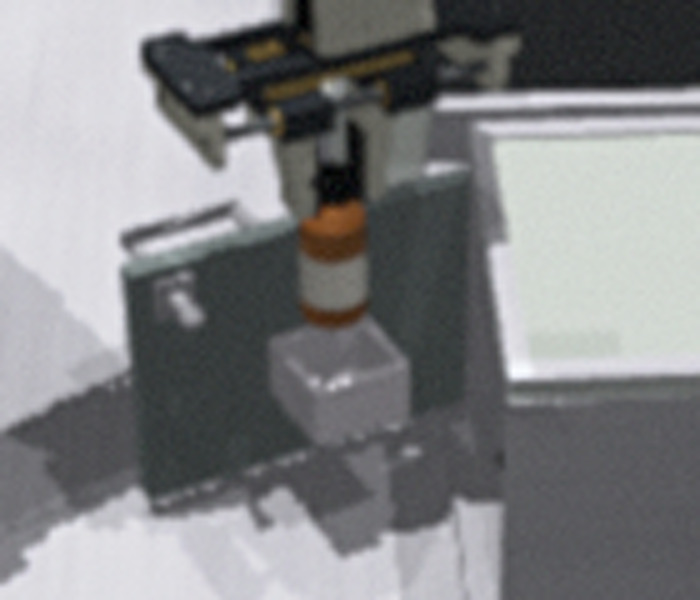

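The bottle hangs upright in the jaws right over the rack (bottle bottom at crop (333,318), rack opening at (340,360)). Lowering.

Call:
send_rows(plan=[[[0.08,0,0],[0,0,0]],[[0.16,0,0],[0,0,0]],[[0.24,0,0],[0,0,0]],[[0.3,0,0],[0,0,0]],[[0.3,0,0],[0,0,0]]])

```text
time_s: 11.3
tcp_pos: [0.5299, 0.1206, 0.1498]
eef_rot: [119.9, 89.8, -124.6]
contact_force: [0.1, -1.0, -0.9]
gripper_width: 0.0255
```

```bash
python3 - <<'E'
from m import *
s=r.get_state();print(s['tcp_pos'],rows([.5315,.1221,.1350]),s['contact_force'],s['moment'])
p=r.capture('wrist'); M=np.zeros((480,640),bool); 
c=cloud(p,M|True); tp,T=tool(); n=np.array([.4328,-.9015]);d=np.array([-.9015,-.4328])
q=c[(c[:,2]>.1785)&(c[:,2]<.186)]; e=q[:,:2]-[.6093,.2027]; al=e@d; nn=e@n; k=(al>.0)&(al<.23)&(abs(nn)<.02); print('door',k.sum(),np.percentile(nn[k],[2,98]),al[k].max(),np.polyfit(al[k],nn[k],1) if k.sum()>9 else 0)
q=c[(c[:,2]>.105)&(c[:,2]<.1125)]; e=q[:,:2]-[.6093,.2027]; al=e@d; nn=e@n; k=(abs(al-.105)<.045)&(abs(nn-.039)<.045); print('rack rim',k.sum(),[np.percentile(x[k],[1,99]) for x in (al,nn)])
save(p,'w4.png')
E
```

```text
[0.5299 0.1206 0.1498] (array([ 0.099, -0.014,  0.005]), array([0., 0., 0.])) [ 0.1482 -0.9764 -0.8998] [0.0705 0.0078 0.032 ]
door 4576 [-0.0061  0.008 ] 0.2201297215240213 [-0.0011  0.0018]
rack rim 2404 [array([0.0732, 0.1348]), array([0.024 , 0.0699])]
```

Rim measures within 1 mm of plan and no contact felt. Lowering the last 14 mm.

Call:
send_rows(plan=[[[0.03,-0.01,0],[0,0,0]],[[0.06,-0.014,0],[0,0,0]],[[0.09,-0.014,0.005],[0,0,0]],[[0.095,-0.014,0.005],[0,0,0]],[[0.095,-0.014,0.005],[0,0,0]]])

```text
time_s: 11.85
tcp_pos: [0.532, 0.1224, 0.1365]
eef_rot: [132.3, 89.8, -112.2]
contact_force: [0.2, -0.6, -1.4]
gripper_width: 0.0254
```

```bash
python3 -c "
from m import *
s=r.get_state();print(s['tcp_pos'],s['contact_force'],s['moment'])"
```

```text
[0.532  0.1224 0.1365] [ 0.1668 -0.6296 -1.4266] [ 0.0721 -0.0281  0.0535]
```

Call:
send_rows(plan=[[[0.008,0,0],[0,0,0]],[[0.016,0,0],[0,0,0]],[[0.018,0,0],[0,0,0]],[[0.018,0,0],[0,0,0]],[[0.018,0,0],[0,0,0]]])

```text
time_s: 12.35
tcp_pos: [0.532, 0.1224, 0.1338]
eef_rot: [132.6, 89.8, -111.9]
contact_force: [0.7, -0.3, -1.6]
gripper_width: 0.0254
```

Call:
send_rows(plan=[[[0,0,0],[0,0,0]],[[0,0,0],[0,0,0]],[[0,0,0],[0,0,0]],[[0,0,0],[0,0,0]],[[0,0,0],[0,0,0]]], jaw=0)

```text
time_s: 12.85
tcp_pos: [0.5321, 0.1225, 0.1339]
eef_rot: [135.2, 89.8, -109.3]
contact_force: [-0.6, -0.2, -0.3]
gripper_width: 0.0433
```

Call:
send_rows(plan=[[[-0.2,0,0],[0,0,0]],[[-0.5,0,0],[0,0,0]],[[-0.8,0,0],[0,0,0]],[[-1,0,0],[0,0,0]],[[-1,0,0],[0,0,0]]])

```text
time_s: 13.35
tcp_pos: [0.5344, 0.1236, 0.2891]
eef_rot: [-115.0, 89.6, 0.5]
contact_force: [-0.3, 0.5, 0.4]
gripper_width: 0.0434
```

```bash
python3 - <<'E'
from m import *
s=r.get_state();print(s['tcp_pos'],s['contact_force'],s['moment'],s['joints'])
p=r.capture('wrist'); save(p,'w5.png'); c=cloud(p,np.ones((480,640),bool))
n=np.array([.4328,-.9015]);d=np.array([-.9015,-.4328])
q=c[(c[:,2]>.1785)&(c[:,2]<.186)]; e=q[:,:2]-[.6093,.2027]; al=e@d; nn=e@n; k=(al>.0)&(al<.23)&(abs(nn)<.02); print('door',k.sum(),np.percentile(nn[k],[2,98]),al[k].max(),np.polyfit(al[k],nn[k],1))
for dd in r.trace(p,'bottle_mid')[:2]:
    q=cloud(p,dd['mask']); t=q[(q[:,2]>.16)&(q[:,2]<.18)]; print(dd['score'],dd['uv'],q.max(0),len(t),cv2.minEnclosingCircle(t[:,:2].astype(np.float32)) if len(t)>3 else 0)
E
```

```text
[0.5344 0.1236 0.2891] [-0.2931  0.4914  0.421 ] [ 0.1075 -0.012  -0.0109] [ 33.6515   5.8694  -8.3132   0.2176 -75.495   -8.1547]
door 5971 [-0.0071  0.008 ] 0.21950194150925276 [-0.0001  0.0008]
0.73 [327.8, 215.4] [0.5508 0.1394 0.1713] 965 ((0.5313020944595337, 0.12218036502599716), 0.013089047744870186)
0.27 [340.6, 256.0] [0.6184 0.2712 0.1834] 4817 ((0.5150918960571289, 0.15661367774009705), 0.11500513553619385)
```

View pics/w5.png

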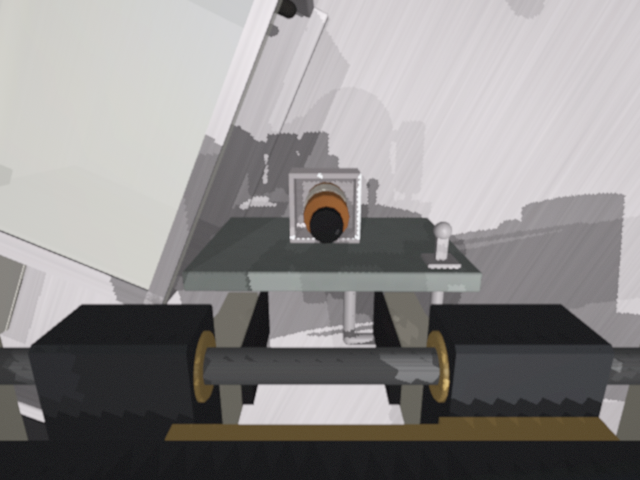

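The bottle stands centred in the rack (cap at pixel (327,225), world (0.531,0.122), top at 0.171), and the door is unmoved. Next, closed fingers go into the handle gap.

```bash
cat >> m.py <<'E'
H=np.array([.6093,.2027]); SHUT=270.7
def fr(a):
    t=np.radians(SHUT-a); d=np.array([np.cos(t),np.sin(t)]); return d,np.array([-d[1],d[0]])
def pose(a,c,z=.1285,L=.160):
    d,n=fr(a); xy=H+L*d+c*n
    return [*xy,z],R.from_matrix(np.array([[0,0,-1],[*d,0],[*-n,0]]).T)
def rel():
    "present along/normal/yaw in terms of door angle"
    p,T=tool(); y=T.as_matrix()[:,1]; a=SHUT-np.degrees(np.arctan2(y[1],y[0]))%360; d,n=fr(a); e=p[:2]-H; return a,e@d,e@n,p[2]
E
python3 - <<'E'
from m import *
print(rel(),rows(*pose(65.05,-.0315,.25)))
E
```

```text
(np.float64(65.18018140733082), np.float64(0.10378034894874483), np.float64(0.038645882462777635), np.float64(0.28430853347916785)) (array([0.228, 0.375, 0.466]), array([-0.003, -0.002, -0.001]))
```

Call:
send_rows(plan=[[[0.0,0.2,0.23],[0,0,0]],[[0.1,0.375,0.466],[0,0,0]],[[0.23,0.375,0.466],[0,0,0]],[[0.23,0.375,0.466],[0,0,0]],[[0.23,0.375,0.466],[0,0,0]]], jaw=-1)

```text
time_s: 13.95
tcp_pos: [0.4513, 0.1616, 0.2493]
eef_rot: [135.2, 89.8, -109.3]
contact_force: [0.7, 0.2, -0.2]
gripper_width: 0.0094
```

Call:
send_rows(plan=[[[0,0,0],[0,0,0]],[[0,0,0],[0,0,0]],[[0,0,0],[0,0,0]],[[0,0,0],[0,0,0]],[[0,0,0],[0,0,0]]])

```text
time_s: 14.45
tcp_pos: [0.4515, 0.1615, 0.2494]
eef_rot: [136.6, 89.8, -107.9]
contact_force: [0.1, -0.5, 0.0]
gripper_width: 0.0005
```

```bash
python3 - <<'E'
from m import *
print(rel(),rows(*pose(65.05,-.0315,.1285)))
p=r.capture('wrist'); save(p,'w6.png'); c=cloud(p,np.ones((480,640),bool)); tp,T=tool(); q=T.inv().apply(c-tp)
b=q[(c[:,2]>.155)&(c[:,2]<.172)&(q[:,2]>.012)&(q[:,2]<.06)&(abs(q[:,1])<.06)]; print('bar',len(b),b.min(0) if len(b) else 0,b.max(0) if len(b) else 0)
b=q[(c[:,2]>.178)&(c[:,2]<.186)&(abs(q[:,1])<.1)&(q[:,2]<0)]; print('door',len(b),np.percentile(b,[2,98],axis=0))
E
```

```text
(np.float64(65.1813435601965), np.float64(0.16013973862992278), np.float64(-0.030770810427041436), np.float64(0.24940085009384558)) (array([ 0.806, -0.003,  0.005]), array([-0.003, -0.004, -0.003]))
bar 2037 [ 0.0831 -0.0414  0.012 ] [0.0922 0.0384 0.0332]
door 7143 [[ 0.0669 -0.0968 -0.0386]
 [ 0.0704  0.0556 -0.0228]]
```

View pics/w6.png

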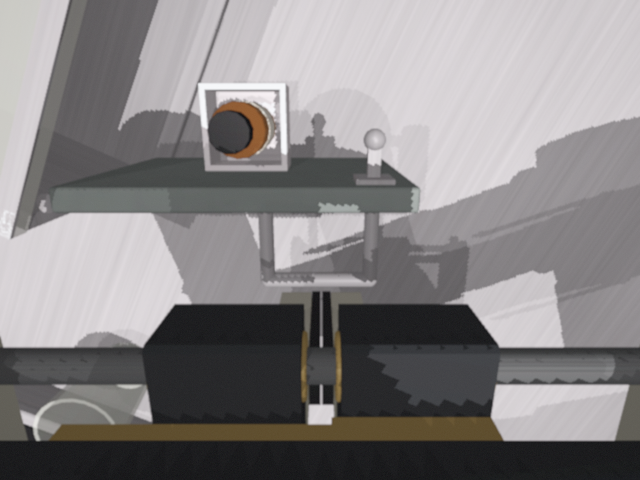

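The bar lies 23 mm outside and the door 23 mm inside the tool axis (handle at pixels (265–378, 215–283)). The fingers fit with about 11 mm per side, so I'm descending into the gap.

Call:
send_rows(plan=[[[0.2,0,0],[0,0,0]],[[0.4,0,0],[0,0,0]],[[0.6,0,0],[0,0,0]],[[0.8,0,0],[0,0,0]],[[0.8,0,0],[0,0,0]]])

```text
time_s: 15.0
tcp_pos: [0.449, 0.1594, 0.1261]
eef_rot: [112.6, 89.4, -131.9]
contact_force: [-0.1, -0.8, 0.9]
gripper_width: 0.0005
```

```bash
python3 - <<'E'
from m import *
s=r.get_state(); print(rel(),s['contact_force'])
# approach door face 9 mm then swing to 52 deg in 3 deg steps
for a,c in ((65,-.022),(62,-.0200),(59,-.0195),(56,-.0195),(53,-.0195)): print(a,rows(*pose(a,c)))
E
```

```text
(np.float64(65.22054850212479), np.float64(0.16330826315893646), np.float64(-0.029856404536143848), np.float64(0.12606967203066316)) [-0.1114 -0.812   0.9406]
65 (array([-0.016, -0.021, -0.057]), array([-0.005, -0.005, -0.012]))
62 (array([-0.016, -0.016, -0.126]), array([-0.072, -0.005, -0.012]))
59 (array([-0.016, -0.014, -0.185]), array([-0.138, -0.004, -0.012]))
56 (array([-0.015, -0.015, -0.242]), array([-0.205, -0.004, -0.012]))
53 (array([-0.015, -0.019, -0.298]), array([-0.272, -0.004, -0.012]))
```

Call:
send_rows(plan=[[[-0.016,-0.02,-0.05],[0,0,-0.01]],[[-0.016,-0.016,-0.1],[-0.04,0,-0.01]],[[-0.016,-0.014,-0.155],[-0.1,0,-0.01]],[[-0.015,-0.014,-0.21],[-0.17,0,-0.01]],[[-0.015,-0.017,-0.27],[-0.24,0,-0.01]]])

```text
time_s: 15.5
tcp_pos: [0.4701, 0.124, 0.1307]
eef_rot: [-159.4, 89.8, -33.0]
contact_force: [-0.2, 0.2, -0.6]
gripper_width: 0.0003
```

```bash
python3 - <<'E'
from m import *
s=r.get_state(); a,L,c,z=rel(); print(a,L,c,z,s['contact_force'])
for i in range(1,6): print(a-3*i,rows(*pose(a-3*i,-.0195)))
E
```

```text
54.27104443682498 0.158694924156502 -0.019355752854243565 0.13066705716732052 [-0.1974  0.1683 -0.5525]
51.27104443682498 (array([ 0.015,  0.014, -0.055]), array([-0.067, -0.004,  0.001]))
48.27104443682498 (array([ 0.015,  0.016, -0.111]), array([-0.133, -0.004,  0.001]))
45.27104443682498 (array([ 0.015,  0.016, -0.167]), array([-0.2  , -0.004,  0.001]))
42.27104443682498 (array([ 0.015,  0.012, -0.224]), array([-0.267, -0.004,  0.001]))
39.27104443682498 (array([ 0.015,  0.006, -0.279]), array([-0.333, -0.004,  0.001]))
```

Call:
send_rows(plan=[[[0.01,0.014,-0.055],[-0.067,0,0]],[[0.015,0.016,-0.111],[-0.133,0,0]],[[0.015,0.016,-0.167],[-0.2,0,0]],[[0.015,0.012,-0.224],[-0.267,0,0]],[[0.015,0.006,-0.279],[-0.333,0,0]]])

```text
time_s: 16.0
tcp_pos: [0.4958, 0.0898, 0.1309]
eef_rot: [-144.2, 89.7, -2.6]
contact_force: [-0.2, 0.3, -0.3]
gripper_width: 0.0006
```

Call:
send_rows(plan=[[[0,0.005,-0.055],[-0.067,0,0]],[[0,0.008,-0.111],[-0.133,0,0]],[[0,0.007,-0.167],[-0.2,0,0]],[[0,0.004,-0.224],[-0.267,0,0]],[[0,0,-0.279],[-0.333,0,0]]])

```text
time_s: 16.5
tcp_pos: [0.5303, 0.0636, 0.1335]
eef_rot: [-150.9, 89.5, 5.8]
contact_force: [-0.5, 0.3, 0.7]
gripper_width: 0.0004
```

```bash
python3 - <<'E'
from m import *
s=r.get_state(); a,L,c,z=rel(); print(a,L,c,z,s['contact_force'],s['joints'])
p=r.capture('wrist'); C=cloud(p,np.ones((480,640),bool)); 
q=C[(C[:,2]>.178)&(C[:,2]<.186)]; d,n=fr(a); e=q[:,:2]-H; al=e@d; nn=e@n; k=(al>.03)&(al<.215)&(abs(nn)<.04); print('door',k.sum(),np.percentile(nn[k],[2,98]),np.polyfit(al[k],nn[k],1))
for x in (13,10.5,9): print(x,rows(*pose(x,-.0195)))
E
```

```text
24.02516432223291 0.15901926754170803 -0.017507187750471085 0.13345844634921572 [-0.4918  0.3085  0.725 ] [ 28.0443  10.6909 -23.7125   0.2413 -55.1128  38.4924]
door 16954 [-0.0065  0.0098] [0.025  0.0005]
13 (array([ 0.034,  0.013, -0.187]), array([-0.241, -0.011,  0.004]))
10.5 (array([ 0.035,  0.008, -0.233]), array([-0.297, -0.011,  0.004]))
9 (array([ 0.035,  0.005, -0.261]), array([-0.33 , -0.011,  0.004]))
```

Call:
send_rows(plan=[[[0.01,0.006,-0.045],[-0.06,0,0]],[[0.02,0.01,-0.09],[-0.12,-0.005,0]],[[0.03,0.012,-0.135],[-0.18,-0.01,0]],[[0.034,0.013,-0.17],[-0.22,-0.01,0]],[[0.034,0.013,-0.187],[-0.241,-0.01,0]]])

```text
time_s: 17.05
tcp_pos: [0.5573, 0.0503, 0.1301]
eef_rot: [-126.1, 89.7, 41.5]
contact_force: [-0.8, 1.1, 0.7]
gripper_width: 0.0005
```

```bash
cat > st.py <<'E'
from m import *
import sys
s=r.get_state(); a,L,c,z=rel(); d,n=fr(a); F=np.array(s['contact_force']); print('a %.2f L %.4f c %.4f z %.4f t %.2f'%(a,L,c,z,s['time_s']),'Fn %.2f Fd %.2f Fz %.2f'%(F[:2]@n,F[:2]@d,F[2]))
if 'd' in sys.argv:
    p=r.capture('wrist'); C=cloud(p,np.ones((480,640),bool)); 
    q=C[(C[:,2]>.178)&(C[:,2]<.186)]; e=q[:,:2]-H; al=e@d; nn=e@n; k=(al>.03)&(al<.215)&(abs(nn)<.03); f=np.polyfit(al[k],nn[k],1);print('door',k.sum(),np.percentile(nn[k],[2,98]),f,'angle',a-np.degrees(f[0]))
for x in sys.argv[1:]:
    if x!='d': print(x,rows(*pose(float(x),-.0195)))
E
python3 st.py d 11 9.5 8
```

```text
a 13.01 L 0.1600 c -0.0183 z 0.1301 t 17.05 Fn -1.03 Fd -0.92 Fz 0.73
door 15886 [-0.007   0.0089] [0.0254 0.0001] angle 11.552907332939924
11 (array([ 0.01 ,  0.004, -0.029]), array([-0.044, -0.004,  0.005]))
9.5 (array([ 0.01 ,  0.006, -0.057]), array([-0.077, -0.004,  0.005]))
8 (array([ 0.01 ,  0.007, -0.085]), array([-0.111, -0.004,  0.005]))
```

Call:
send_rows(plan=[[[0,0.002,-0.018],[-0.025,0,0]],[[0.005,0.004,-0.036],[-0.05,0,0]],[[0.01,0.005,-0.05],[-0.07,0,0]],[[0.01,0.006,-0.06],[-0.085,0,0]],[[0.01,0.006,-0.066],[-0.09,0,0]]])

```text
time_s: 17.6
tcp_pos: [0.5669, 0.0473, 0.1284]
eef_rot: [-130.2, 89.7, 41.6]
contact_force: [-0.1, 1.3, 0.1]
gripper_width: 0.0008
```

```bash
python3 st.py d 8 7 6
```

```text
a 8.89 L 0.1599 c -0.0198 z 0.1284 t 17.60 Fn -0.25 Fd -1.30 Fz 0.11
door 15537 [-0.0083  0.008 ] [0.0177 0.0001] angle 7.874863006316405
8 (array([-0.001,  0.003, -0.018]), array([-0.02 , -0.004,  0.005]))
7 (array([-0.001,  0.005, -0.037]), array([-0.042, -0.004,  0.005]))
6 (array([-0.001,  0.006, -0.055]), array([-0.064, -0.004,  0.005]))
```

Call:
send_rows(plan=[[[0,0,-0.006],[-0.006,0,0]],[[0,0,-0.012],[-0.012,0,0]],[[0,0,-0.018],[-0.018,0,0]],[[0,0,-0.024],[-0.024,0,0]],[[0,0,-0.03],[-0.03,0,0]]])

```text
time_s: 18.15
tcp_pos: [0.5715, 0.0466, 0.1284]
eef_rot: [-132.3, 89.7, 40.9]
contact_force: [-0.8, -0.7, -0.6]
gripper_width: 0.0004
```

```bash
python3 st.py d
```

```text
a 7.52 L 0.1594 c -0.0190 z 0.1284 t 18.15 Fn -0.75 Fd 0.81 Fz -0.56
door 15201 [-0.0077  0.0084] [ 0.0258 -0.0005] angle 6.0404351039947475
```

Call:
send_rows(plan=[[[0,0,-0.003],[-0.003,0,0]],[[0,0,-0.006],[-0.006,0,0]],[[0,0,-0.009],[-0.009,0,0]],[[0,0,-0.012],[-0.012,0,0]],[[0,0,-0.014],[-0.014,0,0]]])

```text
time_s: 18.7
tcp_pos: [0.5738, 0.0464, 0.1284]
eef_rot: [-134.2, 89.7, 39.6]
contact_force: [-0.1, -1.1, 0.2]
gripper_width: 0.0009
```

Call:
send_rows(plan=[[[0,0,-0.003],[-0.003,0,0]],[[0,0,-0.006],[-0.006,0,0]],[[0,0,-0.009],[-0.009,0,0]],[[0,0,-0.012],[-0.012,0,0]],[[0,0,-0.014],[-0.014,0,0]]])

```text
time_s: 19.2
tcp_pos: [0.576, 0.0462, 0.1284]
eef_rot: [-134.9, 89.7, 39.6]
contact_force: [-0.3, -0.1, 0.9]
gripper_width: 0.0004
```

Call:
send_rows(plan=[[[0,0,-0.003],[-0.003,0,0]],[[0,0,-0.006],[-0.006,0,0]],[[0,0,-0.009],[-0.009,0,0]],[[0,0,-0.012],[-0.012,0,0]],[[0,0,-0.014],[-0.014,0,0]]])

```text
time_s: 19.7
tcp_pos: [0.578, 0.0459, 0.1284]
eef_rot: [-135.1, 89.7, 40.0]
contact_force: [0.2, -1.1, -0.2]
gripper_width: 0.0005
```

Call:
send_rows(plan=[[[0,0,-0.003],[-0.003,0,0]],[[0,0,-0.006],[-0.006,0,0]],[[0,0,-0.009],[-0.009,0,0]],[[0,0,-0.012],[-0.012,0,0]],[[0,0,-0.014],[-0.014,0,0]]])

```text
time_s: 20.2
tcp_pos: [0.5801, 0.0457, 0.1284]
eef_rot: [-135.1, 89.7, 40.6]
contact_force: [-0.7, 0.2, 0.1]
gripper_width: 0.0004
```

```bash
python3 st.py d
```

```text
a 4.95 L 0.1587 c -0.0175 z 0.1284 t 20.20 Fn -0.72 Fd -0.14 Fz 0.07
door 11887 [-0.0076  0.0098] [ 0.056  -0.0046] angle 1.7394040420189345
```

Call:
send_rows(plan=[[[0,0,-0.003],[-0.003,0,0]],[[0,0,-0.006],[-0.006,0,0]],[[0,0,-0.009],[-0.009,0,0]],[[0,0,-0.012],[-0.012,0,0]],[[0,0,-0.014],[-0.014,0,0]]])

```text
time_s: 20.75
tcp_pos: [0.581, 0.0455, 0.1283]
eef_rot: [-115.0, 89.8, 61.4]
contact_force: [-8.4, 1.6, 5.7]
gripper_width: 0.0008
```

Call:
send_rows(plan=[[[0,0,-0.003],[-0.003,0,0]],[[0,0,-0.006],[-0.006,0,0]],[[0,0,-0.009],[-0.009,0,0]],[[0,0,-0.012],[-0.012,0,0]],[[0,0,-0.014],[-0.014,0,0]]])

```text
time_s: 21.25
tcp_pos: [0.5812, 0.0452, 0.1283]
eef_rot: [-59.2, 89.8, 117.8]
contact_force: [-11.4, 2.3, 7.6]
gripper_width: 0.0003
```

```bash
python3 st.py
```

```text
a 3.70 L 0.1587 c -0.0198 z 0.1283 t 21.25 Fn -11.49 Fd -1.67 Fz 7.64
```

```bash
python3 - <<'E'
from m import *
s=r.get_state(); print(s['contact_force'],s['moment'],s['joint_torque'],s['joints'])
for n in ('scene','top'):
    p=r.capture(n); c=cloud(p,np.ones((480,640),bool)); tp,T=tool()
    k=(c[:,0]>.62)&(c[:,0]<.7)&(c[:,1]>-.02)&(c[:,1]<.2)&(c[:,2]>.19)&(c[:,2]<.215); print(n,'roof z',np.percentile(c[k][:,2],[5,50,95]))
    k=(c[:,0]>.61)&(c[:,0]<.625)&(c[:,1]>-.03)&(c[:,1]<.22)&(c[:,2]>.15)&(c[:,2]<.23); print('roof front z',np.percentile(c[k][:,2],[5,50,95]) if k.any() else 0)
    # door outer face points below gripper
    e=c[:,:2]-H; k=(c[:,2]>.03)&(c[:,2]<.135)&(e[:,1]<-.02)&(e[:,1]>-.225)&(abs(e[:,0])<.06)
    print('face',k.sum())
    k=(c[:,2]>.178)&(c[:,2]<.188)&(e[:,1]<-.02)&(e[:,1]>-.225)&(e[:,0]>-.02)&(e[:,0]<.04); q=e[k]
    if k.sum()>20: f=np.polyfit(q[:,1],q[:,0],1); print('doortop',k.sum(),f,'angle',np.degrees(np.arctan(f[0])),q[:,1].min())
E
```

```text
[-11.385    2.2699   7.6398] [ 0.7709  3.8619 -0.1212] [ -1.8141 -44.2869  28.6536   7.8265   3.348    0.1255] [ 23.5278  15.7584 -17.4086  -0.2161 -56.8467  63.5922]
scene roof z [0.1969 0.1995 0.2021]
roof front z [0.1606 0.2013 0.2285]
face 248
doortop 25 [ 0.03   -0.0057] angle 1.7179658940746894 -0.22297308325361043
top roof z [0.1961 0.2006 0.2056]
roof front z [0.1636 0.2023 0.2086]
face 60
doortop 51 [-0.0236 -0.0176] angle -1.3524298929598246 -0.21719823003298808
```

Contact at the expected roller place (Fn ≈ 11 N), but there is also an upward 7.6 N. I'll back off 3 mm, rise 7 mm and re-push to make sure nothing else is being touched.

Call:
send_rows(plan=[[[0,0,0.01],[0,0,0]],[[-0.02,0,0.02],[0,0,0]],[[-0.04,0,0.02],[0,0,0]],[[-0.047,0,0.02],[0,0,0]],[[-0.047,0,0.02],[0,0,0]]])

```text
time_s: 21.85
tcp_pos: [0.5787, 0.0455, 0.1357]
eef_rot: [-77.9, 89.8, 99.1]
contact_force: [0.4, -0.1, -0.0]
gripper_width: 0.0003
```

```bash
python3 st.py; python3 -c "
from m import *
print(tool()[1].as_matrix(), r.get_state()['moment'])"
```

```text
a 3.70 L 0.1586 c -0.0223 z 0.1357 t 21.85 Fn 0.43 Fd 0.06 Fz -0.02
[[-0.0005 -0.0523 -0.9986]
 [ 0.0031 -0.9986  0.0523]
 [-1.     -0.0031  0.0007]] [-0.0419 -0.0112  0.0094]
```

Call:
send_rows(plan=[[[0,0,-0.005],[0,0,0]],[[0,0,-0.01],[0,0,0]],[[0,0,-0.015],[0,0,0]],[[0,0,-0.02],[0,0,0]],[[0,0,-0.022],[0,0,0]]])

```text
time_s: 22.35
tcp_pos: [0.5807, 0.0452, 0.1355]
eef_rot: [-41.2, 89.8, 135.8]
contact_force: [-7.4, 2.8, 4.4]
gripper_width: 0.0002
```

```bash
python3 st.py; python3 -c "
from m import *
print(r.get_state()['moment'])"
```

```text
a 3.72 L 0.1588 c -0.0202 z 0.1355 t 22.35 Fn -7.51 Fd -2.42 Fz 4.36
[ 0.5355  2.3827 -0.1182]
```

Same contact position after raising, so it is the roller and the vertical part is just friction. Pushing a little harder (≈3 mm command).

Call:
send_rows(plan=[[[0,0,-0.008],[0,0,0]],[[0,0,-0.012],[0,0,0]],[[0,0,-0.016],[0,0,0]],[[0,0,-0.018],[0,0,0]],[[0,0,-0.02],[0,0,0]]])

```text
time_s: 22.85
tcp_pos: [0.581, 0.045, 0.1351]
eef_rot: [-15.3, 89.5, 161.6]
contact_force: [-12.5, 3.7, 10.0]
gripper_width: 0.0007
```

```bash
python3 st.py
```

```text
a 3.74 L 0.1590 c -0.0199 z 0.1351 t 22.85 Fn -12.68 Fd -3.03 Fz 10.05
```

```bash
python3 - <<'E'
from m import *
w_=r.capture('wrist')['color']; s=r.capture('scene')['color']; t=r.capture('top')['color']
f=lambda im,x,y,ww,hh: cv2.resize(im[y:y+hh,x:x+ww],(400,300),interpolation=cv2.INTER_CUBIC)
im=np.vstack([np.hstack([f(w_,0,0,640,480),f(w_,120,170,240,180)]),np.hstack([f(s,260,110,200,150),f(t,190,140,140,105)])])
cv2.imwrite('pics/c1.png',im[:,:,::-1])
E
```

```text
(no output)
```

View pics/c1.png

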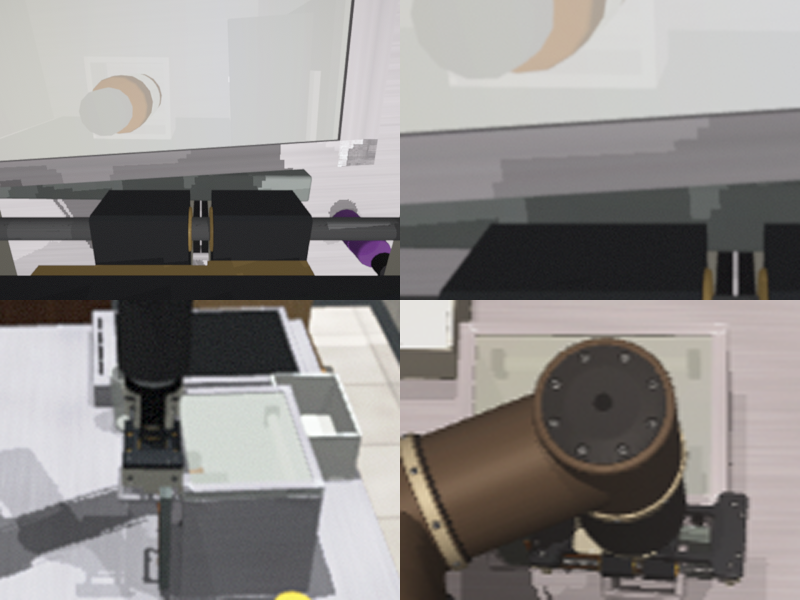

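```bash
cat > da.py <<'E'
from m import *
p=r.capture('scene'); c=cloud(p,np.ones((480,640),bool)); e=c-[*H,0]
for lo in (.03,.06,.09,.12,.15):
    k=(e[:,2]>lo)&(e[:,2]<lo+.03)&(e[:,1]<-.205)&(e[:,1]>-.232)&(abs(e[:,0])<.04); q=e[k]
    print(lo,k.sum(),'x',np.percentile(q[:,0],[5,50,95]) if k.any() else 0,'y',np.median(q[:,1]) if k.any() else 0)
k=(e[:,2]>.16)&(e[:,2]<.175)&(e[:,0]<-.03)&(e[:,0]>-.1)&(e[:,1]<-.05)&(e[:,1]>-.23); print('bar?',k.sum(),np.percentile(e[k],[5,50,95],axis=0) if k.any() else 0)
tp,T=tool(); q=T.inv().apply(c-tp); 
k=(abs(q[:,1])<.1)&(q[:,2]>-.05)&(q[:,2]<.05)&(q[:,0]>-.11)&(q[:,0]<.03)&(c[:,2]>.205); print('gripper lowest',np.sort(q[k][:,0])[-8:])
E
python3 da.py; python3 - <<'E'
from m import *
import numpy as np
for n in ('wrist',):
    p=r.capture(n); c=cloud(p,np.ones((480,640),bool)); e=c-[*H,0]
    k=(e[:,2]>.178)&(e[:,2]<.187)&(e[:,0]<.004)&(e[:,0]>-.03)&(e[:,1]<-.01)&(e[:,1]>-.226); q=e[k]
    for lo in np.arange(-.23,0,.02):
        t=q[(q[:,1]>lo)&(q[:,1]<lo+.02)]
        if len(t)>5: print(round(lo,2),len(t),np.percentile(t[:,0],[2,50,98]))
E
```

```text
0.03 50 x [-0.0208 -0.0126 -0.0064] y -0.21945280218694163
0.06 52 x [-0.0211 -0.0129 -0.0071] y -0.2195474202595975
0.09 48 x [-0.0189 -0.0131  0.0084] y -0.21957632641893432
0.12 57 x [-0.0193 -0.0113  0.0089] y -0.21849511934643673
0.15 68 x [-0.0198 -0.0118  0.0086] y -0.21978489068026386
bar? 71 [[-0.0746 -0.1978  0.1603]
 [-0.0645 -0.1901  0.1633]
 [-0.0341 -0.1411  0.1667]]
gripper lowest [-0.0817 -0.0817 -0.0816 -0.0815 -0.072  -0.071  -0.0708 -0.0704]
-0.23 1063 [-0.0188 -0.0099 -0.004 ]
-0.21 1545 [-0.0116 -0.0067 -0.0029]
-0.19 1564 [-0.0105 -0.0056 -0.0018]
-0.17 2311 [-0.0185 -0.008  -0.0014]
-0.15 1188 [-0.0086 -0.0047 -0.0011]
-0.13 970 [-0.0077 -0.0044 -0.0014]
-0.11 1474 [-0.0121 -0.0063 -0.0018]
-0.09 1422 [-0.0114 -0.0064 -0.002 ]
-0.07 1159 [-0.01   -0.0059 -0.0022]
-0.05 77 [-0.0096 -0.007  -0.0032]
```

The door's free edge reads a ≈ 0.071 rad, about 12 mm before the end: the ball is on the roller, not yet past. Slightly firmer push, still far below the limits, with a small upward correction to cancel the vertical load.

Call:
send_rows(plan=[[[-0.008,0,-0.012],[0,0,0]],[[-0.008,0,-0.018],[0,0,0]],[[-0.008,0,-0.022],[0,0,0]],[[-0.008,0,-0.024],[0,0,0]],[[-0.008,0,-0.026],[0,0,0]]])

```text
time_s: 23.6
tcp_pos: [0.5817, 0.0448, 0.1353]
eef_rot: [-7.1, 89.2, 169.8]
contact_force: [-11.8, 4.8, 5.9]
gripper_width: 0.0006
```

```bash
python3 st.py; python3 da.py|head -3
```

```text
a 3.77 L 0.1592 c -0.0191 z 0.1353 t 23.60 Fn -11.99 Fd -4.12 Fz 5.88
0.03 37 x [-0.018  -0.0123 -0.0066] y -0.2196737758114925
0.06 57 x [-0.0184 -0.0102  0.0088] y -0.2197186718309193
0.09 52 x [-0.0189 -0.0108  0.0082] y -0.21952753895173716
```

Call:
send_rows(plan=[[[-0.004,0,-0.012],[0,0,0]],[[-0.004,0,-0.018],[0,0,0]],[[-0.004,0,-0.022],[0,0,0]],[[-0.004,0,-0.026],[0,0,0]],[[-0.004,0,-0.028],[0,0,0]]])

```text
time_s: 24.15
tcp_pos: [0.5832, 0.0446, 0.1353]
eef_rot: [-3.7, 88.9, 173.2]
contact_force: [-10.9, 1.8, 6.8]
gripper_width: 0.0005
```

```bash
python3 st.py; python3 -c "
from m import *
print(tool()[1].as_matrix(),r.get_state()['moment'])"
```

```text
a 3.77 L 0.1593 c -0.0176 z 0.1353 t 24.15 Fn -10.93 Fd -1.17 Fz 6.76
[[-0.0184 -0.0536 -0.9984]
 [ 0.0022 -0.9986  0.0535]
 [-0.9998 -0.0012  0.0185]] [1.2327 3.8532 0.1649]
```

It is yielding now (1.5 mm at 11 N). Continuing with the same modest push, correcting the slight tilt.

Call:
send_rows(plan=[[[-0.004,0,-0.014],[0,0.01,0]],[[-0.004,0,-0.02],[0,0.015,0]],[[-0.004,0,-0.024],[0,0.02,0]],[[-0.004,0,-0.028],[0,0.025,0]],[[-0.004,0,-0.03],[0,0.025,0]]])

```text
time_s: 24.65
tcp_pos: [0.5851, 0.0444, 0.1352]
eef_rot: [-15.2, 89.8, 161.7]
contact_force: [-9.8, 3.5, 4.7]
gripper_width: 0.0002
```

```bash
python3 st.py; python3 da.py|head -3
```

```text
a 3.77 L 0.1593 c -0.0157 z 0.1352 t 24.65 Fn -10.01 Fd -2.99 Fz 4.71
0.03 49 x [-0.0153 -0.0068 -0.0007] y -0.21949075575738075
0.06 54 x [-0.0156 -0.0075  0.0084] y -0.21966744926422188
0.09 55 x [-0.0157 -0.0082  0.001 ] y -0.21887140483362166
```

Call:
send_rows(plan=[[[-0.003,0,-0.012],[0,0,0]],[[-0.003,0,-0.018],[0,0.005,0]],[[-0.003,0,-0.022],[0,0.005,0]],[[-0.003,0,-0.024],[0,0.005,0]],[[-0.003,0,-0.026],[0,0.005,0]]])

```text
time_s: 25.2
tcp_pos: [0.5875, 0.0442, 0.1352]
eef_rot: [-12.2, 89.9, 164.7]
contact_force: [-6.1, 2.1, 3.6]
gripper_width: 0.0005
```

```bash
python3 st.py; python3 da.py|head -3
```

```text
a 3.76 L 0.1594 c -0.0133 z 0.1352 t 25.20 Fn -6.19 Fd -1.78 Fz 3.59
0.03 49 x [-0.0124 -0.0062  0.0021] y -0.21969524135271612
0.06 56 x [-0.012  -0.0042  0.0092] y -0.21979075936909576
0.09 56 x [-0.0106 -0.0024  0.0084] y -0.21929728412639615
```

Call:
send_rows(plan=[[[0,0,-0.006],[0,0,0]],[[0,0,-0.01],[0,0,0]],[[0,0,-0.012],[0,0,0]],[[0,0,-0.014],[0,0,0]],[[0,0,-0.016],[0,0,0]]])

```text
time_s: 25.75
tcp_pos: [0.5895, 0.044, 0.135]
eef_rot: [-5.5, 89.8, 171.5]
contact_force: [-4.3, 1.2, 2.4]
gripper_width: 0.0007
```

```bash
python3 st.py; python3 da.py|head -3
```

```text
a 3.76 L 0.1595 c -0.0113 z 0.1350 t 25.75 Fn -4.39 Fd -0.97 Fz 2.35
0.03 49 x [-0.0092 -0.0013  0.005 ] y -0.21963217623979603
0.06 54 x [-0.0074 -0.0013  0.0086] y -0.21933962420397568
0.09 50 x [-0.0079  0.0001  0.006 ] y -0.2202102169357888
```

Call:
send_rows(plan=[[[0,0,-0.004],[0,0,0]],[[0,0,-0.008],[0,0,0]],[[0,0,-0.01],[0,0,0]],[[0,0,-0.012],[0,0,0]],[[0,0,-0.014],[0,0,0]]])

```text
time_s: 26.3
tcp_pos: [0.5898, 0.0439, 0.1349]
eef_rot: [-0.0, 89.6, 176.9]
contact_force: [-12.6, 3.1, 7.7]
gripper_width: 0.0005
```

```bash
python3 st.py; python3 da.py|head -3
```

```text
a 3.76 L 0.1596 c -0.0110 z 0.1349 t 26.30 Fn -12.76 Fd -2.40 Fz 7.72
0.03 47 x [-0.0088 -0.0011  0.0049] y -0.21929644346237775
0.06 56 x [-0.0072  0.001   0.0091] y -0.21970113904501665
0.09 54 x [-0.008  -0.002   0.0063] y -0.2194484027409851
```

Call:
send_rows(plan=[[[0,0,-0.01],[0,0,0]],[[0,0,-0.014],[0,0,0]],[[0,0,-0.017],[0,0,0]],[[0,0,-0.019],[0,0,0]],[[0,0,-0.019],[0,0,0]]])

```text
time_s: 26.85
tcp_pos: [0.5897, 0.0439, 0.135]
eef_rot: [1.6, 89.4, 178.5]
contact_force: [-15.7, 3.2, 12.0]
gripper_width: 0.0003
```

```bash
python3 st.py
```

```text
a 3.75 L 0.1596 c -0.0111 z 0.1350 t 26.85 Fn -15.83 Fd -2.40 Fz 11.96
```

Call:
send_rows(plan=[[[0,0,0.02],[0,0,0]],[[0,0,0.04],[0,0,0]],[[0,0,0.06],[0,0,0]],[[0,0,0.07],[0,0,0]],[[0,0,0.07],[0,0,0]]])

```text
time_s: 27.35
tcp_pos: [0.5793, 0.0444, 0.1351]
eef_rot: [1.2, 89.4, 178.2]
contact_force: [-0.0, 0.5, 0.8]
gripper_width: 0.0004
```

```bash
python3 st.py; python3 da.py
```

```text
a 3.75 L 0.1596 c -0.0215 z 0.1351 t 27.35 Fn -0.07 Fd -0.53 Fz 0.81
0.03 46 x [-0.0091 -0.0023  0.0047] y -0.2192815572059139
0.06 54 x [-0.0076 -0.0004  0.0086] y -0.220293752227797
0.09 55 x [-0.0079  0.      0.0082] y -0.21986289144832083
0.12 54 x [-0.0085 -0.0004  0.0067] y -0.21932714062636338
0.15 71 x [-0.0088 -0.0009  0.0087] y -0.2196611764835984
bar? 53 [[-0.0642 -0.2003  0.1605]
 [-0.0509 -0.1947  0.1631]
 [-0.032  -0.1742  0.1662]]
gripper lowest [-0.0825 -0.0824 -0.0819 -0.0817 -0.0815 -0.0811 -0.0717 -0.0713]
```

The door stayed shut when I backed off: latched, with fingers mid-gap touching nothing. I'll straighten the tool in the gap and wait over 3 s.

Call:
send_rows(plan=[[[0.01,0,0],[-0.02,0.005,0]],[[0.02,0,0],[-0.04,0.01,0]],[[0.03,0,0],[-0.06,0.012,0]],[[0.035,0,0],[-0.08,0.012,0]],[[0.035,0,0],[-0.083,0.012,0]]])

```text
time_s: 27.9
tcp_pos: [0.5793, 0.0444, 0.1297]
eef_rot: [1.2, 89.9, -178.1]
contact_force: [0.0, 0.0, -0.2]
gripper_width: 0.0005
```

Call:
send_rows(plan=[[[0,0,0],[0,0,0]],[[0,0,0],[0,0,0]],[[0,0,0],[0,0,0]],[[0,0,0],[0,0,0]],[[0,0,0],[0,0,0]]])

```text
time_s: 28.4
tcp_pos: [0.5793, 0.0444, 0.1297]
eef_rot: [-0.9, 89.9, 179.8]
contact_force: [-1.1, -0.3, 0.4]
gripper_width: 0.0005
```

Call:
send_rows(plan=[[[0,0,0],[0,0,0]],[[0,0,0],[0,0,0]],[[0,0,0],[0,0,0]],[[0,0,0],[0,0,0]],[[0,0,0],[0,0,0]]])

```text
time_s: 28.9
tcp_pos: [0.5793, 0.0444, 0.1297]
eef_rot: [1.4, 89.9, -177.8]
contact_force: [0.4, 0.1, 0.0]
gripper_width: 0.0005
```

Call:
send_rows(plan=[[[0,0,0],[0,0,0]],[[0,0,0],[0,0,0]],[[0,0,0],[0,0,0]],[[0,0,0],[0,0,0]],[[0,0,0],[0,0,0]]])

```text
time_s: 29.4
tcp_pos: [0.5793, 0.0444, 0.1297]
eef_rot: [-0.3, 89.9, -179.5]
contact_force: [-1.0, -0.8, 0.2]
gripper_width: 0.0004
```

Call:
send_rows(plan=[[[0,0,0],[0,0,0]],[[0,0,0],[0,0,0]],[[0,0,0],[0,0,0]],[[0,0,0],[0,0,0]],[[0,0,0],[0,0,0]]])

```text
time_s: 29.9
tcp_pos: [0.5793, 0.0444, 0.1297]
eef_rot: [0.8, 89.9, -178.4]
contact_force: [-0.2, 0.0, -0.2]
gripper_width: 0.0006
```

Call:
send_rows(plan=[[[0,0,0],[0,0,0]],[[0,0,0],[0,0,0]],[[0,0,0],[0,0,0]],[[0,0,0],[0,0,0]],[[0,0,0],[0,0,0]]])

```text
time_s: 30.4
tcp_pos: [0.5793, 0.0444, 0.1297]
eef_rot: [-1.1, 89.9, 179.7]
contact_force: [-0.2, -0.3, 0.5]
gripper_width: 0.0001
```

Call:
send_rows(plan=[[[0,0,0],[0,0,0]],[[0,0,0],[0,0,0]],[[0,0,0],[0,0,0]],[[0,0,0],[0,0,0]],[[0,0,0],[0,0,0]]])

```text
time_s: 30.9
tcp_pos: [0.5793, 0.0444, 0.1297]
eef_rot: [0.6, 89.9, -178.7]
contact_force: [0.0, -0.0, 0.8]
gripper_width: 0.0005
```

Call:
send_rows(plan=[[[0,0,0],[0,0,0]],[[0,0,0],[0,0,0]],[[0,0,0],[0,0,0]],[[0,0,0],[0,0,0]],[[0,0,0],[0,0,0]]])

```text
time_s: 31.4
tcp_pos: [0.5793, 0.0444, 0.1297]
eef_rot: [0.9, 89.9, -178.3]
contact_force: [1.0, 0.8, -0.1]
gripper_width: 0.0006
```

```bash
python3 st.py; python3 da.py | sed -n 1,3p; python3 -c "
from m import *
print(rows(*pose(0,-.040,.130)),rows(*pose(0,-.046,.130)))"
```

```text
a -0.03 L 0.1579 c -0.0321 z 0.1297 t 31.40 Fn 0.98 Fd -0.83 Fz -0.06
0.03 47 x [-0.009  -0.0036  0.0048] y -0.2197897745554117
0.06 57 x [-0.0076 -0.0014  0.0088] y -0.2205328360531299
0.09 52 x [-0.0077  0.0001  0.0072] y -0.21985357056607935
(array([-0.002,  0.014,  0.054]), array([ 0.001,  0.002, -0.   ])) (array([-0.002,  0.014,  0.094]), array([ 0.001,  0.002, -0.   ]))
```

Shut and untouched for over 4 s. Now taking up the bar and pulling gently through the catch.

Call:
send_rows(plan=[[[0,0.005,0.03],[0,0,0]],[[0,0.01,0.055],[0,0,0]],[[0,0.01,0.07],[0,0,0]],[[0,0.01,0.08],[0,0,0]],[[0,0.01,0.088],[0,0,0]]])

```text
time_s: 31.95
tcp_pos: [0.566, 0.0428, 0.1299]
eef_rot: [-3.6, 89.9, 177.1]
contact_force: [0.2, -0.1, -0.0]
gripper_width: 0.0005
```

Call:
send_rows(plan=[[[0,0,0.006],[0,0,0]],[[0,0,0.012],[0,0,0]],[[0,0,0.018],[0.01,0,0]],[[0,0,0.024],[0.02,0,0]],[[0,0,0.03],[0.03,0,0]]])

```text
time_s: 32.45
tcp_pos: [0.5638, 0.0432, 0.1302]
eef_rot: [-163.4, 89.8, 16.0]
contact_force: [9.6, -0.4, -5.9]
gripper_width: 0.0005
```

```bash
python3 st.py; python3 da.py | sed -n 1,3p
```

```text
a 1.31 L 0.1600 c -0.0438 z 0.1302 t 32.45 Fn 9.63 Fd 0.26 Fz -5.86
0.03 43 x [-0.0096 -0.0017  0.0047] y -0.21993177854876145
0.06 52 x [-0.0101 -0.0031  0.0063] y -0.21928961057932195
0.09 55 x [-0.0108 -0.0024  0.0083] y -0.22051153649418043
```

Call:
send_rows(plan=[[[0,0,0.012],[0,0,0]],[[0,0,0.018],[0,0,0]],[[0,0,0.022],[0.005,0,0]],[[0,0,0.026],[0.01,0,0]],[[0,0,0.028],[0.015,0,0]]])

```text
time_s: 33.0
tcp_pos: [0.5611, 0.0441, 0.1304]
eef_rot: [-157.5, 89.7, 21.1]
contact_force: [5.6, 0.9, -4.5]
gripper_width: 0.0006
```

```bash
python3 st.py; python3 da.py | sed -n 1,3p
```

```text
a 2.02 L 0.1597 c -0.0446 z 0.1304 t 33.00 Fn 5.62 Fd -1.00 Fz -4.49
0.03 50 x [-0.0151 -0.0069 -0.0008] y -0.21975384302221923
0.06 54 x [-0.0148 -0.0073  0.0097] y -0.22021283020211446
0.09 51 x [-0.0135 -0.0076  0.0045] y -0.21957839814458635
```

Call:
send_rows(plan=[[[0,-0.004,0.015],[0.015,0,0]],[[0,-0.009,0.03],[0.035,0,0]],[[0,-0.014,0.048],[0.055,0,0]],[[0,-0.02,0.068],[0.08,0,0]],[[0,-0.028,0.09],[0.11,0,0]]])

```text
time_s: 33.55
tcp_pos: [0.5471, 0.0487, 0.1303]
eef_rot: [-150.6, 89.7, 23.1]
contact_force: [-0.2, 0.2, -0.2]
gripper_width: 0.0007
```

```bash
python3 st.py; python3 da.py | sed -n 1,3p; python3 - <<'E'
from m import *
a=rel()[0]
for x in (2.5,5,7.5,10,12.5,15): print(x,rows(*pose(a+x,-.0437,.1300)))
E
```

```text
a 7.09 L 0.1600 c -0.0447 z 0.1303 t 33.55 Fn -0.22 Fd -0.18 Fz -0.17
0.03 47 x [-0.0323 -0.0265  0.011 ] y -0.21853880536314085
0.06 55 x [-0.0323 -0.024   0.0087] y -0.2179154792752268
0.09 50 x [-0.0325 -0.0258 -0.0184] y -0.21753140338932675
2.5 (array([ 0.002, -0.014,  0.037]), array([ 0.056, -0.006,  0.004]))
5 (array([ 0.001, -0.03 ,  0.083]), array([ 0.111, -0.006,  0.004]))
7.5 (array([ 0.001, -0.048,  0.128]), array([ 0.167, -0.006,  0.004]))
10 (array([ 0.001, -0.067,  0.172]), array([ 0.222, -0.005,  0.004]))
12.5 (array([ 0.001, -0.089,  0.215]), array([ 0.278, -0.005,  0.004]))
15 (array([ 0.001, -0.112,  0.257]), array([ 0.333, -0.005,  0.004]))
```

Free of the catch. Swinging the door open with the handle.

Call:
send_rows(plan=[[[0,-0.012,0.037],[0.056,0,0]],[[0,-0.03,0.083],[0.111,0,0]],[[0,-0.048,0.128],[0.167,0,0]],[[0,-0.067,0.172],[0.222,0,0]],[[0,-0.089,0.215],[0.278,0,0]]])

```text
time_s: 34.1
tcp_pos: [0.5154, 0.0657, 0.1302]
eef_rot: [-136.6, 89.7, 24.3]
contact_force: [0.5, 0.8, -0.5]
gripper_width: 0.0004
```

Call:
send_rows(plan=[[[0,-0.014,0.046],[0.056,0,0]],[[0,-0.03,0.092],[0.111,0,0]],[[0,-0.047,0.137],[0.167,0,0]],[[0,-0.067,0.181],[0.222,0,0]],[[0,-0.089,0.224],[0.278,0,0]]])

```text
time_s: 34.6
tcp_pos: [0.4876, 0.0893, 0.1302]
eef_rot: [-124.6, 89.7, 23.7]
contact_force: [0.5, 0.4, 0.5]
gripper_width: 0.0003
```

```bash
python3 st.py d; python3 - <<'E'
from m import *
a=rel()[0]
for x in (2.5,5,7.5,10,12.5): print(x,rows(*pose(a+x,-.0437,.1300)))
E
```

```text
a 32.44 L 0.1605 c -0.0439 z 0.1302 t 34.60 Fn 0.24 Fd -0.64 Fz 0.46
door 24217 [-0.007   0.0081] [-0.0009  0.001 ] angle 32.49154747745819
2.5 (array([ 0.001, -0.017,  0.043]), array([ 0.056, -0.003,  0.005]))
5 (array([ 0.001, -0.033,  0.089]), array([ 0.111, -0.003,  0.005]))
7.5 (array([ 0.001, -0.051,  0.134]), array([ 0.167, -0.003,  0.005]))
10 (array([ 0.001, -0.071,  0.178]), array([ 0.222, -0.003,  0.005]))
12.5 (array([ 0.001, -0.092,  0.221]), array([ 0.278, -0.003,  0.005]))
```

Call:
send_rows(plan=[[[0,-0.016,0.044],[0.056,0,0]],[[0,-0.033,0.09],[0.111,0,0]],[[0,-0.051,0.135],[0.167,0,0]],[[0,-0.071,0.179],[0.222,0,0]],[[0,-0.092,0.222],[0.278,0,0]]])

```text
time_s: 35.15
tcp_pos: [0.4655, 0.1188, 0.1301]
eef_rot: [-111.0, 89.8, 24.6]
contact_force: [-0.2, -1.1, 0.3]
gripper_width: 0.0004
```

Call:
send_rows(plan=[[[0,-0.014,0.046],[0.056,0,0]],[[0,-0.03,0.092],[0.111,0,0]],[[0,-0.047,0.137],[0.167,0,0]],[[0,-0.067,0.181],[0.222,0,0]],[[0,-0.089,0.224],[0.278,0,0]]])

```text
time_s: 35.65
tcp_pos: [0.4505, 0.1517, 0.1301]
eef_rot: [-103.4, 89.8, 19.6]
contact_force: [1.5, -0.9, -0.0]
gripper_width: 0.0004
```

Call:
send_rows(plan=[[[0,-0.014,0.046],[0.056,0,0]],[[0,-0.03,0.092],[0.111,0,0]],[[0,-0.047,0.137],[0.167,0,0]],[[0,-0.06,0.167],[0.2,0,0]],[[0,-0.067,0.181],[0.222,0,0]]])

```text
time_s: 36.15
tcp_pos: [0.4438, 0.1799, 0.13]
eef_rot: [-98.0, 89.8, 15.0]
contact_force: [-0.4, 0.1, -0.4]
gripper_width: 0.0007
```

```bash
python3 st.py d; python3 - <<'E'
from m import *
a=rel()[0]; s=r.get_state(); print(s['joints'])
print(rows(*pose(a,-.0315,.1300)))
E
```

```text
a 67.73 L 0.1613 c -0.0436 z 0.1300 t 36.15 Fn -0.27 Fd 0.33 Fz -0.38
door 24179 [-0.0067  0.0085] [0.0063 0.0004] angle 67.36635912833407
[ 45.7551   5.9365 -30.0161   0.0972 -53.901  -22.8901]
(array([ 0.   , -0.008, -0.081]), array([-0.   , -0.   ,  0.004]))
```

Door is at 67° (1.18 rad). I'll centre the fingers in the gap and lift straight out.

Call:
send_rows(plan=[[[0,-0.004,-0.03],[0,0,0]],[[0,-0.008,-0.06],[0,0,0]],[[0,-0.008,-0.075],[0,0,0]],[[0,-0.008,-0.075],[0,0,0]],[[0,-0.008,-0.075],[0,0,0]]])

```text
time_s: 36.7
tcp_pos: [0.4494, 0.1699, 0.13]
eef_rot: [-96.1, 89.8, 16.8]
contact_force: [-0.4, 0.3, -0.9]
gripper_width: 0.0006
```

Call:
send_rows(plan=[[[-0.15,0,0],[0,0,0]],[[-0.35,0,0],[0,0,0]],[[-0.6,0,0],[0,0,0]],[[-0.85,0,0],[0,0,0]],[[-1,0,0],[0,0,0]]])

```text
time_s: 37.2
tcp_pos: [0.4498, 0.1701, 0.2832]
eef_rot: [-87.4, 89.6, 25.5]
contact_force: [0.7, 1.1, -0.6]
gripper_width: 0.0004
```

Call:
send_rows(plan=[[[-0.2,0,0],[0,0,0]],[[-0.4,0,0.1],[0,0,0]],[[-0.5,0,0.3],[0,0,0]],[[-0.5,0,0.4],[0,0,0]],[[-0.5,0,0.4],[0,0,0]]])

```text
time_s: 37.7
tcp_pos: [0.4254, 0.2266, 0.3585]
eef_rot: [-81.2, 89.6, 31.8]
contact_force: [-0.5, -0.5, -0.8]
gripper_width: 0.0005
```

```bash
python3 st.py d; python3 - <<'E'
from m import *
p=r.capture('scene'); w_=r.capture('wrist'); t=r.capture('top')
for d in r.trace(w_,'bottle_mid')[:1]+r.trace(p,'bottle_mid')[:3]:
    q=cloud(w_,d['mask']) if d['mask'] is None else None
    print(round(d['score'],2),d['uv'])
for P in (p,w_):
    for d in r.trace(P,'bottle_mid')[:3]:
        q=cloud(P,d['mask']); print(round(d['score'],2),np.round(d['uv']),np.median(q,0),np.percentile(q,3,axis=0),np.percentile(q,97,axis=0))
for n in ('shaker','jar','beaker','oil','bowl'):
    for d in r.trace(t,n)[:1]: print(n,round(d['score'],2),np.round(d['uv']),np.median(cloud(t,d['mask']),0))
f=lambda im,x,y,ww,hh: cv2.resize(im[y:y+hh,x:x+ww],(400,300),interpolation=cv2.INTER_CUBIC)
im=np.vstack([np.hstack([f(w_['color'],0,0,640,480),f(t['color'],0,0,640,480)]),np.hstack([f(p['color'],250,120,160,120),f(p['color'],0,0,640,480)])])
cv2.imwrite('pics/end.png',im[:,:,::-1])
E
```

```text
a 67.67 L 0.1599 c -0.0939 z 0.3585 t 37.70 Fn 0.23 Fd 0.69 Fz -0.77
door 4821 [-0.0076  0.0076] [ 0.0058 -0.0005] angle 67.33700412805862
0.8 [261.6, 55.0]
0.75 [288.3, 281.3]
0.58 [315.0, 194.5]
0.75 [288. 281.] [ 0.452  -0.1597  0.0563] [ 0.4345 -0.1668  0.0055] [ 0.4686 -0.1413  0.0952]
0.58 [315. 194.] [0.5272 0.114  0.1387] [0.51   0.1053 0.1033] [0.545  0.1273 0.1704]
0.8 [262.  55.] [0.5218 0.1276 0.1505] [0.5095 0.1106 0.0972] [0.5387 0.1427 0.1704]
shaker 0.63 [405. 283.] [ 0.4493 -0.3333  0.0744]
jar 0.67 [380. 247.] [ 0.5432 -0.2611  0.053 ]
beaker 0.6 [390. 189.] [ 0.6968 -0.2605  0.1501]
oil 0.8 [385. 191.] [ 0.6973 -0.2593  0.1492]
bowl 0.8 [438. 220.] [ 0.6566 -0.4494  0.0252]
```

View pics/end.png

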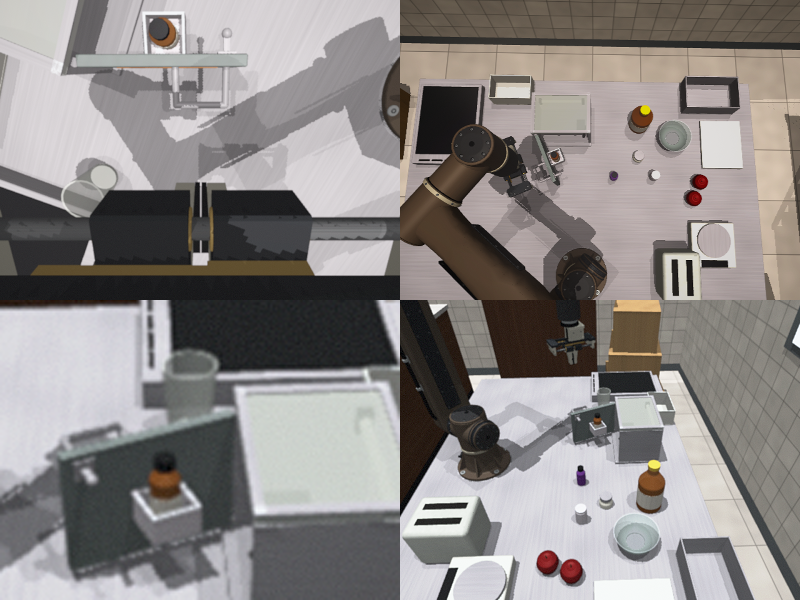

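The final view shows the bottle upright in its rack (lower-left panel (163,478)), the door wide open, the arm clear, and everything else where it was. Handing in.

```bash
python3 -c "
from h import r
print(r.close_job(), r.get_state()['time_s'])"
```

```text
the job is handed in; nothing more can be done
the job is handed in; nothing more can be done
```

The job is done and handed in at about 38 s; no verdict was reported. The bottle went into the rack and the door was latched, left shut, pulled open through the catch and left wide open.

- **Bottle:** I set the brown bottle down by its cap in the rack and released it. The last pictures show it still standing upright there, top at 0.170 m.
- **Closing:** I pushed the door with closed fingers inside the handle. The force rose to about 12 N at the roller, fell to 4 N as the roller passed, then rose on the stop to a highest reading of 16 N. The door stayed shut when I backed off.
- **Shut period:** The door stayed shut about 4 s with forces at noise level. The fingers were inside the handle gap during that time, measured clear of both bar and door.
- **Opening:** I pulled through the catch with a highest reading of 10 N and left the door at about 67° (1.18 rad). The arm is clear of everything.
- **Other items:** The purple look-alike, jar, shaker, oil bottle and bowl measured where they had been. In the last picture the network mistook the oil bottle for the beaker, so I confirmed the beaker and the apples only by eye.

Three things disagreed with the description:
- **Tool length:** the reported TCP was about 35 mm too far along the tool. The first grasp therefore closed above the cap, touching nothing. I measured the offset and corrected for it.
- **Second grasp:** the next one closed on the bottle's shoulder, so I regripped 8 mm higher on the cap.
- **Catch forces:** they read a few newtons above the stated 7–10 N to close and 3–6 N to open, but well under the limits.

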